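# Close a shipping canister: seat the sealing disk, then screw the ring tight

## Task

Close the blue shipping canister that leans in the grey cradle: first seat the loose green sealing disk fully home in its mouth, knob outwards, and let go of it; then put the orange screw ring over it and screw it clockwise until it clamps the disk tightly. Let go when it is done, and leave the other things on the bench where they are.

Things in the scene. Friction and masses are not known exactly. Their poses are not given: they have to be found in the camera images.
- canister: Blue canister, 104 mm across, 150 mm long, fixed in a grey cradle, leaning 28 degrees from vertical, mouth up and towards the robot. Origin: centre of the mouth, in the rim plane. z: out of the mouth along the axis; x: uphill in the rim plane, away from the robot; y: level. White neck 76 mm across, 30 mm tall above the blue shoulder. Cradle: 200 by 170 mm, cheeks 130 mm tall.
- disk_home (a point): Fixed point on the canister's axis, 7 mm inside the mouth: where the disk's origin is when seated on its ledge. The seat is conical, 68.6 mm across at the rim, 62.4 mm across at 7 mm depth, so the disk centres itself.
- ridge_top (a point): Fixed point on the canister's axis, 2 mm below the rim, level with the flat tops of four thread ridges (91 mm across) outside the neck. Between the ridges are four gaps, 90 degrees apart and 26 degrees wide (a pin needs 8), where the ring's pins can drop in. With the pins lying on the ridges the ring's origin is at canister z = -4 mm, and it lies square if let go.
- gap_mark (a point): One of four yellow tabs on the shoulder, at 25, 115, 205 and 295 degrees about canister z counted from x towards y (this one: 25). The middles of the gaps are only roughly there: up to 18 degrees to either side, different each time and not reported. Find them by touch: press the ring down lightly and turn it until it drops.
- drop_in (a point): Fixed point on the canister's axis, 13.5 mm below the rim: about where the ring's origin is once the pins have dropped through the gaps. Turning anticlockwise is blocked there. Screwing clockwise (seen looking into the mouth) draws the ring down 6 mm per 40 degrees, with 1.5 mm of axial play.
- ring_home (a point): Fixed point on the canister's axis, 18 mm below the rim: where the ring's origin is when screwed home. With the disk seated, the flange clamps it 42 to 60 degrees clockwise of the drop-in; the torque then rises to 0.7 N m (tight enough) within some 10 degrees. The thread holds by friction; a stop ends it 54 to 72 degrees from the drop-in.
- disk: Loose green sealing disk, 0.12 kg: tapered plug 9 mm thick, 60 mm across below, 68 mm at the top, with a black knob 22 mm in diameter, 18 mm tall, in the middle of the top (27 mm in all). Origin: centre of the underside; z: up through the knob. It starts flat on the bench, knob up. Seated, its top stands 2 mm above the rim.
- ring: Loose orange ring, 0.18 kg, 106 mm across; skirt 24 mm tall, 96 mm inside. Origin: centre of its lower edge, z up. Flange underside at 20 mm. Four 5.5 mm pins point inward to radius 40.5 mm at +x, -x, +y, -y, 5 mm up. A bridge along x, clear of the disk's knob, carries a black grip block, 56 (x) by 40 (y) mm, 42 to 66 mm up: grip across y. A quarter turn fits alike. Starts bridge up.
- brown_tape: Bystander: roll of brown tape lying flat, 100 mm across, 48 mm tall. Origin: centre of the underside.
- clear_tape: Bystander: roll of pale tape lying flat, 90 mm across, 48 mm tall. Origin: centre of the underside.
- stapler: Bystander: grey and black stapler, 130 by 36 by 35 mm, along its x. Origin: centre of the underside.
- carton: Bystander: small cardboard carton 140 by 100 by 50 mm. Origin: centre of the underside.
- glue_jar: Bystander: jar with a red cap, 56 mm across, 70 mm tall. Origin: centre of the underside.

How it is judged (in metres and radians):
On the way:
1. the disk is seated fully home in the canister's mouth and let go, before the ring is brought (distance between disk and disk_home below 0.0035 m and angle between the z axis of disk and the z axis of canister, either way round below 0.07 rad and contact force between disk and the fingers below 0.2 N and distance between ring and ring_home above 0.1 m), for 0.2 s.
At the end, for the whole second after the job is handed in: Disk seated (within 3.5 mm of its home, square within 4 degrees); ring screwed down over it (within 4 mm of its home, at least 16.5 mm below the rim, square within 3 degrees), at rest, pressing on the disk with over 4 N (its weight gives under 2.5 N); nothing held (distance between disk and disk_home below 0.0035 m and angle between the z axis of disk and the z axis of canister, either way round below 0.07 rad and distance between ring and ring_home below 0.004 m and z of ring in the frame of canister below -0.0165 m and angle between the z axis of ring and the z axis of canister, either way round below 0.05 rad and contact force between ring and disk above 4 N and linear speed of ring below 0.01 m/s); the robot touches nothing.
It fails at once if a bystander is moved by more than 40 mm (distance of any of brown_tape, clear_tape, stapler, carton, glue_jar from where it was at the start of the episode above 0.04 m).
It also fails if it takes over 67 s, if anything falls off the work surface, if the arm or the gripper's body presses on something with over 40 N, if the wrist force passes 120 N, or if a joint passes its speed limit or range.

## Robot

A 6-joint arm with a two-finger parallel gripper is mounted at the origin on the work surface. World frame = base frame: x ahead of the robot, y to its left, z up, the work surface at z = 0. Lengths are in mm, angles in rad, forces in N, time in s.
With the tool pointing down it reaches from about 275 to 1000 mm from the base axis. Payload 8.4 kg.
Tool frame: the origin (TCP) lies on the centre line of the jaws, within the pads' length; the fingertips stand 22 mm ahead of it and the grasp point (between the pads) lies 3 mm ahead of it; z points along the fingers, y is the direction in which the jaws open and shut (so a half turn about z gives the same grasp; the last joint's range is limited). The gripper opens to 85 mm and grips with 20 to 120 N. Pads are 22 mm wide; open, the fingers measure 114 mm over their backs; the gripper's body (76 mm by 85 mm) begins 54 mm behind the grasp point. The pads swing forward as they close: fully open they stand 13 mm farther back than shut.
Start: joints at [-0.002, 0.353, 1.633, -0, 1.155, -0.002], TCP at [625.002, -0, 253.281] pointing down, gripper open.
Joint ranges: [-2.63, 2.63], [-0.92, 2.1], [0.06, 2.66], [-1.3, 4.44], [0, 2.69], [-3.02, 3.02]. Speed limits (rad/s): [2.22, 2.22, 2.79, 3.14, 3.14, 3.14].

## Interface

Orientations are given as [roll, pitch, yaw] about the fixed x, y, z axes, in that order (R = Rz(yaw) Ry(pitch) Rx(roll)).
In Python, from rig import r gives the robot as it stands.
- The arm moves only by the tool carry_out, never from a script. Its argument "rows" is text: rows parted by semicolons, each of 5 numbers parted by spaces: the opening, from 0 (shut) to 1 (fully open), then the shift along the tool's x, y, z in units of 30 mm (1.0 is 30 mm), then the turn about the tool's z in units of 8 degrees (1.0 is 8 degrees). A call has 1 to 12 rows; each row shifts and turns the commanded pose from where the row before left it, along the tool's axes as they then stand; what a row does not reach is not made up. A row lasts 1/8 s, in which the tool goes at most 62.5 mm and 10.7 degrees, less where a joint would pass 70% of its speed; a pose out of reach is approached as far as the arm can. A call is refused whole if a number of a shift passes 1 or a number of a turn 1, either way. A call with a gripper value outside its range is refused whole. The fingers move at their own pace and stop on an object; "newtons" is the grip in N (left out, the last holds). Time passes only in rows, so rows that do not move let the fingers close. It gives the time, the measured TCP pose, the force and the opening at its end, in the units of the state.
- r.sense(): the state, without advancing time (a new reading comes with each control period).
- r.grab_frame(name): name is "scene" or "side" or "wrist"; returns the picture (384x512x3 uint8, blue, green, red); there is no depth.
- r.get_calibration(name): a dict with "intrinsics" (3x3 intrinsics, pixels), "position" and "rotation" of the camera in the world. Camera axes: x right, y up, looking along -z (the intrinsics and any distortion apply to the point x, -y, -z); pixel columns grow to the right and rows downward; lengths in mm; the calibration is good to about 2 mm. A picture is of the moment at which its call begins: read the wrist's pose just before it. get_calibration takes no time and is no camera call; for the wrist camera it gives the pose at the moment of the call.
- r.sign_off(): hands the job in, once; it reports no verdict.
The state is a dict: "clock": time; "qpos": joint angles; "qvel": joint speeds; "joint_efforts": joint torques, N m; "eef_pos": TCP position; "tcp_rot": TCP orientation; "contact_force": force on the tool from outside, world axes, zero at the start; "wrist_torque": the same for the moment, N m; "opening": opening from 0.0 (shut) to 1.0 (fully open).
Only numpy, scipy, OpenCV 4.12 (cv2) and the standard library are available. Lean on these libraries where they do the work, as an engineer would, in place of code of your own. Each camera call takes 0.05 s, during which the arm holds its last target.

## Working session

There is one attempt and no reset: what is moved stays moved. The work goes in short steps, Python scripts to look and compute and a tool call to move; the robot and the scene stay as the last step left them, time stands still between calls to the robot, and variables do not carry over. Pictures are saved under pics/ and viewed, and the job is handed in when it is done.

Besides the shell and the picture viewer there is one more tool, called after "Request:" as name(argument=value, ...) on one line, values as JSON. carry_out: Moves the arm, as the interface text tells. Its arguments: {"type":"object","properties":{"rows":{"type":"string"},"newtons":{"type":"number"}},"required":["rows"]}

```bash
ls; mkdir -p pics; python3 - <<'E'
from rig import r
import cv2
print(r.sense())
for n in ["scene","side","wrist"]:
    print(n,r.get_calibration(n))
    cv2.imwrite(f"pics/a_{n}.png",r.grab_frame(n))
E
```

```text
pics
{'clock': 0.0, 'qpos': array([-2.36133382e-03,  3.53643733e-01,  1.63413013e+00, -3.60848329e-06,
        1.15518245e+00, -2.36146144e-03]), 'qvel': array([ 0.00096443, -0.00026928,  0.00066944,  0.00087512, -0.00065518,
       -0.00232531]), 'joint_efforts': array([-2.03471049e-03, -6.05236173e+01, -3.42063046e+01, -2.62302356e-04,
        9.48130677e-03,  3.61521288e-06]), 'eef_pos': array([6.24562495e+02, 2.41421761e-02, 2.52566125e+02]), 'tcp_rot': array([-3.14022900e+00,  7.90822381e-08,  1.57079791e+00]), 'contact_force': array([ 0.34218852, -0.62925122,  0.14165965]), 'wrist_torque': array([0.01874844, 0.01057464, 0.01802331]), 'opening': 1.0010636504550476}
scene {'intrinsics': array([[420.35256743,   0.        , 258.84685571],
       [  0.        , 420.35256743, 195.31164752],
       [  0.        ,   0.        ,   1.        ]]), 'position': array([1051.0905432 , -847.22322503,  907.34288133]), 'rotation': array([ 0.92735615, -0.01778376,  0.55429391])}
side {'intrinsics': array([[463.98659388,   0.        , 252.76885818],
       [  0.        , 463.98659388, 191.69726616],
       [  0.        ,   0.        ,   1.        ]]), 'position': array([ 206.71181489, -814.41581461,  677.22293484]), 'rotation': array([ 1.03094504e+00, -2.81282605e-04, -3.42979430e-01])}
wrist {'intrinsics': array([[296.44178348,   0.        , 257.52334007],
       [  0.        , 296.44178348, 193.46497849],
       [  0.        ,   0.        ,   1.        ]]), 'position': array([624.64152023,  78.42081104, 373.50680899]), 'rotation': array([-0.30927939,  0.0013896 ,  0.00070766])}
```

View pics/a_scene.png

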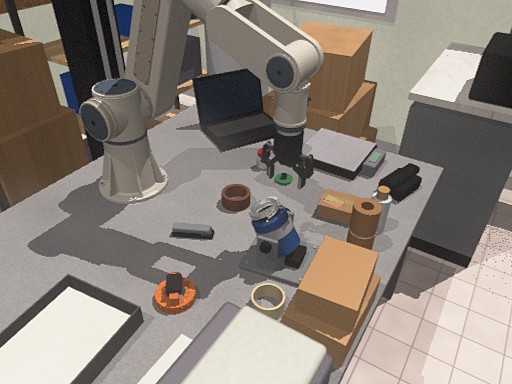

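View pics/a_side.png

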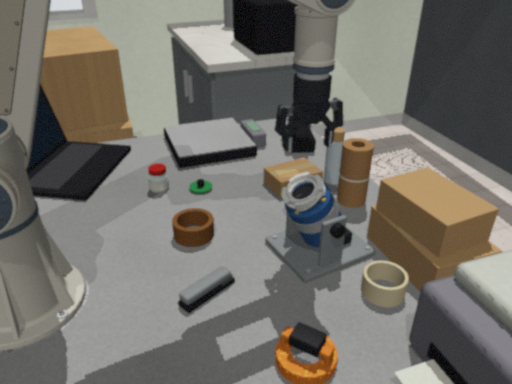

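View pics/a_wrist.png

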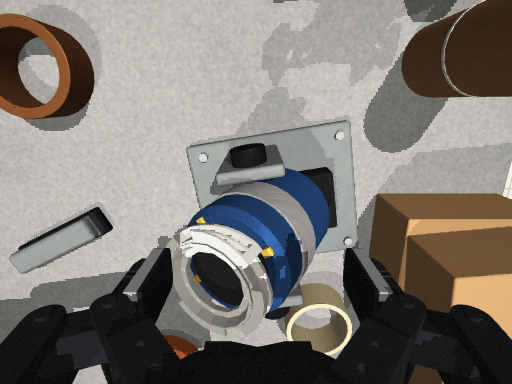

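```bash
cat > h.py <<'E'
import numpy as np, cv2
from scipy.spatial.transform import Rotation as Ro
from rig import r
def ray(cal,u,v):
    K=cal["intrinsics"]; d=np.array([(u-K[0,2])/K[0,0],-(v-K[1,2])/K[1,1],-1.0])
    d=Ro.from_euler("xyz",cal["rotation"]).apply(d); return np.array(cal["position"]),d/np.linalg.norm(d)
def onz(cal,u,v,z):
    p,d=ray(cal,u,v); return p+d*(z-p[2])/d[2]
def proj(cal,P):
    K=cal["intrinsics"]; q=Ro.from_euler("xyz",cal["rotation"]).inv().apply(np.atleast_2d(P)-cal["position"])
    return np.c_[K[0,2]+K[0,0]*q[:,0]/-q[:,2],K[1,2]-K[1,1]*q[:,1]/-q[:,2]]
def tri(rays):
    A=np.zeros((3,3));b=np.zeros(3)
    for p,d in rays:
        M=np.eye(3)-np.outer(d,d);A+=M;b+=M@p
    X=np.linalg.solve(A,b); return X,[np.linalg.norm((np.eye(3)-np.outer(d,d))@(X-p)) for p,d in rays]
def blobs(im,lo,hi,amin=20):
    m=cv2.inRange(cv2.cvtColor(im,cv2.COLOR_BGR2HSV),np.array(lo),np.array(hi))
    n,l,s,c=cv2.connectedComponentsWithStats(m)
    return [(s[i].tolist(),c[i].round(1).tolist()) for i in range(1,n) if s[i,4]>=amin],m,l
E
python3 - <<'E'
from h import *
cal={n:r.get_calibration(n) for n in ["scene","side","wrist"]}
im={n:cv2.imread(f"pics/a_{n}.png") for n in cal}
R={'green':((50,100,40),(85,255,255)),'orange':((5,200,150),(15,255,255)),'yellow':((20,150,120),(32,255,255))}
for n in cal:
    for k,(lo,hi) in R.items():
        print(n,k,[b for b in blobs(im[n],lo,hi,6 if k=='yellow' else 40)[0]][:8])
for n,(x0,y0,x1,y1) in {'scene':(225,180,325,280),'side':(260,160,380,280),'wrist':(150,140,350,350)}.items():
    c=im[n][y0:y1,x0:x1]; s=550//(y1-y0); cv2.imwrite(f"pics/c_{n}.png",cv2.resize(c,None,fx=s,fy=s,interpolation=cv2.INTER_CUBIC)); print(n,s)
c=im['side'][310:384,260:350]; cv2.imwrite("pics/c_ring.png",cv2.resize(c,None,fx=6,fy=6))
E
```

```text
scene green [([275, 174, 17, 10, 92], [283.5, 178.7])]
scene orange []
scene yellow []
side green [([190, 181, 22, 13, 192], [200.5, 187.1])]
side orange []
side yellow [([322, 198, 3, 3, 6], [322.8, 198.8])]
wrist green []
wrist orange []
wrist yellow [([196, 217, 10, 7, 40], [200.1, 220.4]), ([261, 247, 13, 11, 84], [266.9, 252.1]), ([193, 276, 8, 7, 35], [196.3, 278.9])]
scene 5
side 4
wrist 2
```

View pics/c_scene.png

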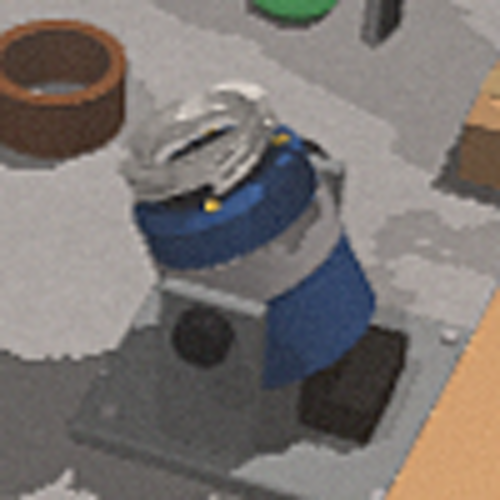

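View pics/c_side.png

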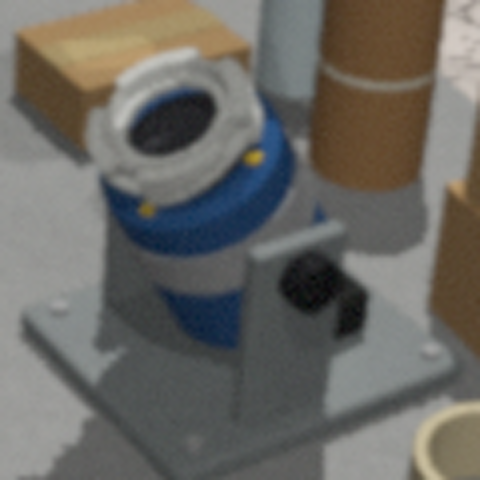

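View pics/c_wrist.png

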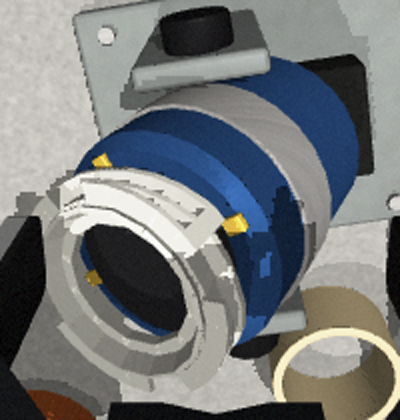

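View pics/c_ring.png

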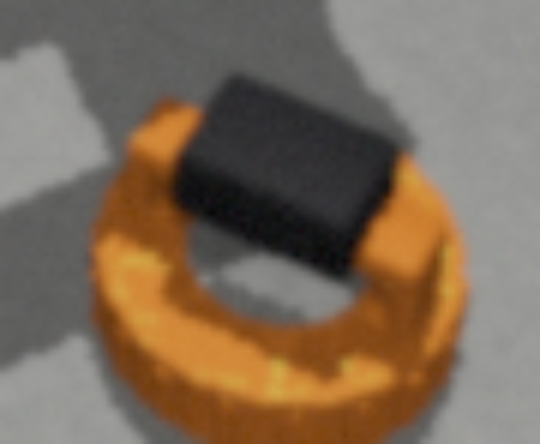

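```bash
python3 - <<'E'
from h import *
cal={n:r.get_calibration(n) for n in ["scene","side","wrist"]}
for px in [("side",200.5,188),("scene",283.5,179)]: print('disk',px[0],onz(cal[px[0]],*px[1:],5).round(1))
print('rim',tri([ray(cal['scene'],225+200/5,180+143/5),ray(cal['side'],260+172/4,160+122/4),ray(cal['wrist'],150+140/2,140+278/2)]))
for b in [(203,157),(340,134),(348,241)]: print('bolt',onz(cal['wrist'],*b,12).round(1))
im=cv2.imread("pics/a_side.png")
for n in ['side','scene']:
    im=cv2.imread(f"pics/a_{n}.png")
    bl,m,l=blobs(im,(3,170,120),(18,255,255),60); print(n,bl)
# ring block top corners in side crop
for n,P in {'side':[(240,75),(395,150),(355,275),(178,190)]}.items():
    for (u,v),z in zip(P,(66,66,42,42)): print(onz(cal[n],260+u/6,310+v/6,z).round(1))
print('tape',onz(cal['wrist'],318,328,48), onz(cal['side'],193,220,48),'jar',onz(cal['side'],157,170,70),'stapler',onz(cal['side'],207,283,35),'carton',onz(cal['side'],292,173,50))
E
```

```text
disk side [450.4 311.5   5. ]
disk scene [455.3 322.8   5. ]
rim (array([594.03595019, -53.57585993, 174.17858097]), [np.float64(1.263120353011644), np.float64(2.422425031351715), np.float64(1.9496285640581752)])
bolt [557.1  10.   12. ]
bolt [723.5  38.1  12. ]
bolt [ 746.4 -104.3   12. ]
side [([276, 327, 61, 57, 1563], [305.3, 362.7])]
scene [([155, 281, 12, 26, 134], [159.6, 294.7]), ([170, 287, 25, 21, 152], [185.3, 298.4])]
[ 478.3 -299.2   66. ]
[ 507.7 -339.4   66. ]
[ 488.3 -357.2   42. ]
[ 453.7 -313.    42. ]
tape [ 706.03648762 -215.95118497   48.        ] [380.86974072  98.32303672  48.        ] jar [337.77004088 338.43208269  70.        ] stapler [ 358.83056215 -113.08198233   35.        ] carton [697.57113176 230.72163328  50.        ]
```

Request:
carry_out(rows="1 -0.85 -0.2 0 -1;1 -0.8 -0.3 0 -1;1 0 0 0 -1;1 0 0 0 -1;1 0 0 0 -1;1 0 0 0 -1;1 0 0 0 -1;1 0 0 0 -1;1 0 0 0 -1;1 0 0 0 -1;1 0 0 0 -1;1 0 0 0 -1")

```text
clock: 1.65
eef_pos: [613.2, -50.5, 253.0]
tcp_rot: [3.141, -0.001, -3.032]
contact_force: [0.2, 0.7, 0.7]
opening: 1.002
```

```bash
python3 - <<'E'
from h import *
c=r.get_calibration("wrist"); im=r.grab_frame("wrist"); cv2.imwrite("pics/b_wrist.png",im); np.save("b_cal.npy",c,allow_pickle=True)
print(c['position'],c['rotation'],r.sense()['qpos'])
E
```

```text
[535.71097398 -58.54066091 373.89369187] [-3.08607206e-01 -1.79129549e-04  1.68082988e+00] [-8.46100157e-02  3.38641809e-01  1.65495311e+00 -3.68684897e-05
  1.14859113e+00 -1.77118817e+00]
```

View pics/b_wrist.png

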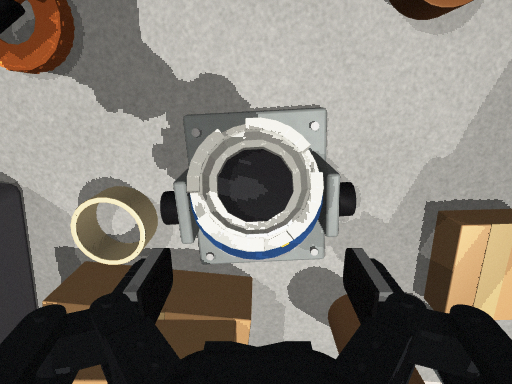

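```bash
python3 - <<'E'
import cv2
im=cv2.imread("pics/b_wrist.png")
cv2.imwrite("pics/b_crop.png",cv2.resize(im[95:275,155:365],None,fx=3,fy=3,interpolation=cv2.INTER_CUBIC))
E
```

```text
(no output)
```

View pics/b_crop.png

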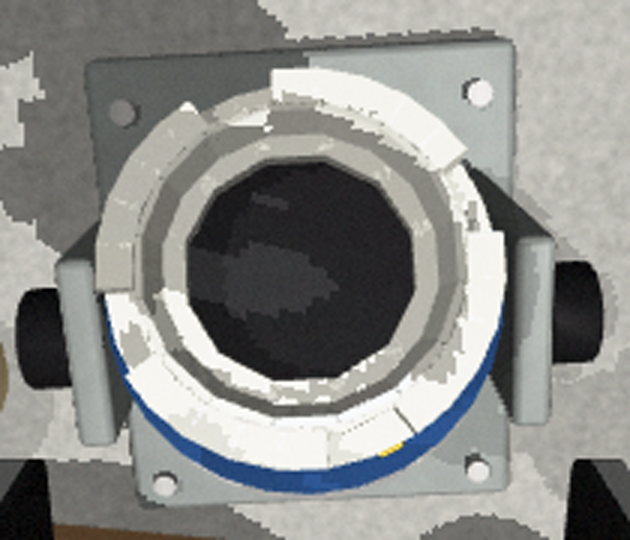

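```bash
cat > can.py <<'E'
from h import *
from scipy.optimize import least_squares
cb=np.load("b_cal.npy",allow_pickle=True).item()
B=[onz(cb,155+u/3,95+v/3,12) for u,v in [(123,112),(479,93),(478,468),(164,484)]]
e=[B[3]-B[0],B[2]-B[1]]; f=[B[0]-B[1],B[3]-B[2]]
ang=[np.degrees(np.arctan2(q[1],q[0])) for q in e]+[np.degrees(np.arctan2(q[1],q[0]))-90 for q in f]
def fr(yaw): return (Ro.from_euler('z',yaw,degrees=True)*Ro.from_euler('y',-28,degrees=True)).as_matrix()
def fit(pts,yaw,zoff,rad,z):
    Rm=fr(yaw)
    def hit(C):
        out=[]
        for u,v in pts:
            p,d=ray(cb,155+u/3,95+v/3); n=Rm[:,2]; t=((C+zoff*n-p)@n)/(d@n); out.append(Rm.T@(p+d*t-C))
        return np.array(out)
    s=least_squares(lambda C:np.hypot(*hit(C)[:,:2].T)-rad,[594,-54,z])
    return s.x,np.abs(s.fun).max(),np.sqrt((s.fun**2).mean()),hit(s.x)
if __name__=="__main__":
    print(np.round(B,1),[np.linalg.norm(q).round(1) for q in e+f],np.round(ang,2))
    yaw=np.mean(ang)
    print('center plate',np.mean(B,0),yaw)
    P=[(98,290),(103,240),(120,190),(150,140),(188,103),(272,72),(330,72),(385,88),(430,115),(465,150),(503,235),(505,290)]
    C,m,s,h=fit(P,yaw,-2,45.5,174); print('rim C',C,m,s)
    print(np.degrees(np.arctan2(h[:,1],h[:,0])).round(1))
    H=[(187,270),(415,270),(300,157),(300,380),(210,205),(375,185),(385,350),(215,345)]
    for rad,zo in ((26,-7),(26,-9)): print(fit(H,yaw,zo,rad,174)[:3])
    E=[onz(cb,155+u/3,95+v/3,170) for u,v in [(192,105),(272,75)]]
E
python3 can.py
```

```text
[[ 581.8 -127.8   12. ]
 [ 558.8   12.8   12. ]
 [ 723.8   40.4   12. ]
 [ 747.7 -101.2   12. ]] [np.float64(168.0), np.float64(167.3), np.float64(142.4), np.float64(143.6)] [   9.1     9.5  -170.7  -170.43]
center plate [653.04559037 -43.96938103  12.        ] -80.63075434534659
rim C [590.36479876 -49.63016698 213.17562276] 2.1790678452401977 1.1961376236432957
[ -17.   -28.   -39.1  -51.   -61.9  -82.   -96.6 -112.2 -127.5 -142.4
 -169.9  174.7]
(array([587.57870242, -49.18603306, 200.18476992]), np.float64(2.547059030301021), np.float64(1.69550737418085))
(array([587.42584584, -48.25961597, 201.95066509]), np.float64(2.5470589362672733), np.float64(1.6955073741810154))
```

```bash
sed -i 's/yaw=np.mean(ang)/yaw=9.4/' can.py; python3 can.py; python3 - <<'E'
from can import *
G=[(192,105),(272,72),(465,150),(500,232),(98,290),(130,372),(330,468),(405,432)]
C,*_=fit([(98,290),(103,240),(120,190),(150,140),(188,103),(272,72),(330,72),(385,88),(430,115),(465,150),(503,235),(505,290)],9.4,-2,45.5,174)
Rm=fr(9.4)
for u,v in G:
    p,d=ray(cb,155+u/3,95+v/3); n=Rm[:,2]; t=((C-2*n-p)@n)/(d@n); h=Rm.T@(p+d*t-C); print(u,v,np.degrees(np.arctan2(h[1],h[0])).round(1),np.hypot(h[0],h[1]).round(1))
E
```

```text
[[ 581.8 -127.8   12. ]
 [ 558.8   12.8   12. ]
 [ 723.8   40.4   12. ]
 [ 747.7 -101.2   12. ]] [np.float64(168.0), np.float64(167.3), np.float64(142.4), np.float64(143.6)] [   9.1     9.5  -170.7  -170.43]
center plate [653.04559037 -43.96938103  12.        ] 9.4
rim C [587.85929702 -54.19735383 183.56631169] 0.6913475980943886 0.3397265509057625
[ -84.9  -99.4 -114.9 -132.3 -147.8 -174.1  168.9  152.   136.5  121.9
   94.6   78.8]
(array([587.65644116, -54.38729139, 185.60940155]), np.float64(0.5689863885506732), np.float64(0.3180616803806815))
(array([586.73010598, -54.54064518, 187.37529683]), np.float64(0.5689863725353455), np.float64(0.3180616803806692))
192 105 -148.4 45.2
272 72 -174.1 45.8
465 150 121.9 45.4
500 232 95.6 45.0
98 290 -84.9 46.0
130 372 -59.5 45.1
330 468 5.0 45.8
405 432 27.9 43.9
```

Request:
carry_out(rows="1 0.3 1 0 0;1 0.3 1 0 0;1 0.3 1 0.2 0;1 0.3 1 0.2 0;1 0.3 1 0.2 0;1 0.3 1 0.2 0;1 0.3 1 0.2 0;1 0.3 1 0.2 0;1 0.3 1 0.2 0;1 0.3 1 0.2 0;1 0.3 1 0.2 0;1 0.3 1 0.2 0")

```text
clock: 3.2
eef_pos: [467.8, 297.1, 193.0]
tcp_rot: [-3.141, -0.0, -3.039]
contact_force: [0.0, 0.3, 1.0]
opening: 0.996
```

```bash
cat > disk.py <<'E'
from h import *
import sys
s=r.sense(); c=r.get_calibration("wrist"); im=r.grab_frame("wrist"); cv2.imwrite(sys.argv[1],im)
np.save("last_cal.npy",c,allow_pickle=True)
bl,m,l=blobs(im,(45,90,40),(90,255,255),60); print(bl, s['eef_pos'],s['tcp_rot'])
b=max(bl,key=lambda b:b[0][4]); 
ys,xs=np.where(m); hull=cv2.convexHull(np.c_[xs,ys].astype(np.int32))
el=cv2.fitEllipse(hull); print(el); P=onz(c,*el[0],8); print('disk',P)
R=Ro.from_euler('xyz',s['tcp_rot']).as_matrix(); print('tool delta to (mm)',R.T@(np.array([P[0],P[1],18])-s['eef_pos'])-[0,0,3])
E
python3 disk.py pics/d_wrist.png
```

```text
[([250, 134, 65, 63, 2792], [282.1, 164.9])] [467.83024868 297.08890041 192.97893545] [-3.14148579e+00 -1.94245918e-04 -3.03925796e+00]
((282.15509033203125, 165.3756103515625), (62.55635070800781, 64.66339874267578), 66.02872467041016)
disk [453.86430982 322.22349833   8.        ]
tool delta to (mm) [ 11.2912307   26.44850931 171.97830659]
```

View pics/d_wrist.png

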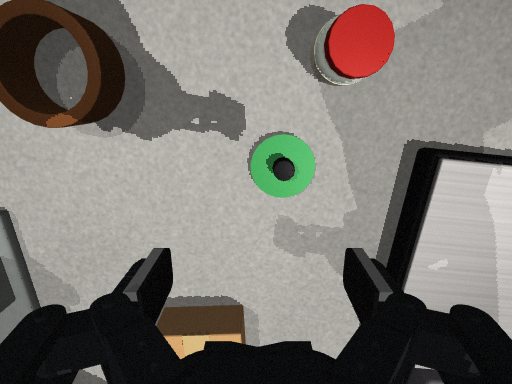

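Request:
carry_out(rows="0.5 0.2 0.45 0.5 -0.44;0.5 0.18 0.43 0.9 0;0.5 0 0 0.9 0;0.5 0 0 0.9 0;0.5 0 0 0.9 0;0.5 0 0 0.7 0;0.5 0 0 0 0", newtons=30)

```text
clock: 4.12
eef_pos: [452.2, 319.6, 47.3]
tcp_rot: [-3.14, -0.004, -2.975]
contact_force: [-0.1, -0.0, -0.5]
opening: 0.5
```

```bash
python3 disk.py pics/d2_wrist.png; python3 -c "
from h import *
cv2.imwrite('pics/d2_side.png',cv2.resize(r.grab_frame('side')[120:220,140:270],None,fx=5,fy=5))"
```

```text
[([204, 188, 114, 103, 6854], [259.4, 235.1])] [452.24667541 319.64972462  47.27319901] [-3.13981272 -0.00358176 -2.9749355 ]
((260.4781188964844, 239.06686401367188), (103.0461196899414, 113.50654602050781), 89.2884750366211)
disk [453.45112787 322.14651279   8.        ]
tool delta to (mm) [-1.70678763  2.31448215 26.2632002 ]
```

View pics/d2_wrist.png

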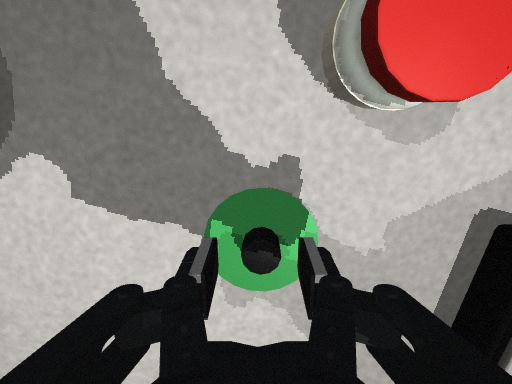

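View pics/d2_side.png

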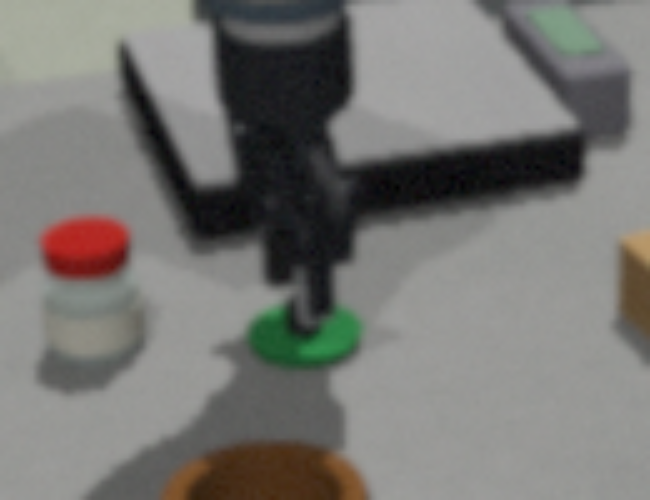

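Request:
carry_out(rows="0.4 -0.05 0.08 0.43 0;0.2 0 0 0 0;0.1 0 0 0 0;0.1 0 0 0 0", newtons=30)

```text
clock: 4.72
eef_pos: [454.6, 323.4, 36.5]
tcp_rot: [3.142, 0.0, -2.975]
contact_force: [0.2, -1.1, -1.1]
opening: 0.239
```

```bash
python3 -c "
from h import *
s=r.sense();print(s['eef_pos'],s['contact_force'],s['opening'])
cv2.imwrite('pics/d3.png',r.grab_frame('wrist'))"
```

```text
[454.63880177 323.4465371   36.53378128] [ 0.18858899 -1.10925605 -1.14044179] 0.2393008717442606
```

View pics/d3.png

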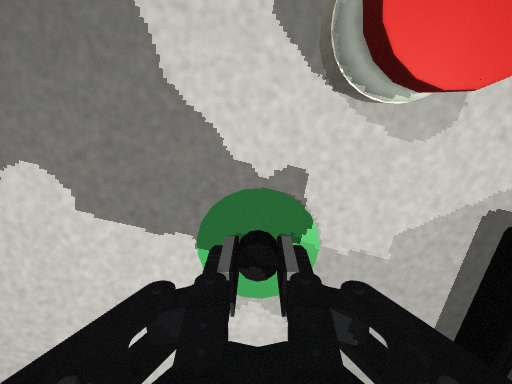

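Request:
carry_out(rows="0.1 0 0 -0.7 0;0.1 0 0 -1 0;0.1 0 -0.6 -1 0;0.1 -0.2 -1 -1 0;0.1 -0.2 -1 -1 0;0.1 -0.2 -1 -1 0;0.1 -0.2 -1 -1 0;0.1 -0.2 -1 -0.8 0;0.1 -0.2 -1 0 0;0.1 -0.2 -1 0 0;0.1 -0.2 -1 0 0;0.1 -0.2 -1 0 0")

```text
clock: 6.28
eef_pos: [555.6, 47.3, 261.5]
tcp_rot: [-3.142, 0.0, -2.975]
contact_force: [1.1, 0.2, -1.9]
opening: 0.237
```

Request:
carry_out(rows="0.1 -0.2 -1 0 0;0.1 -0.2 -1 0 0;0.1 -0.15 -0.8 0 0;0.1 0 -0.6 0 0;0.1 0 0 0 0;0.1 0 0 0 0")

```text
clock: 7.02
eef_pos: [588.3, -49.0, 261.3]
tcp_rot: [3.141, -0.0, -2.975]
contact_force: [-0.3, -0.4, -1.1]
opening: 0.242
```

```bash
cat > go.py <<'E'
from h import *
import sys
s=r.sense(); R=Ro.from_euler('xyz',s['tcp_rot']).as_matrix()
if len(sys.argv)>3:
    P=np.array(list(map(float,sys.argv[1:4]))); print('units',((R.T@(P-s['eef_pos']))/30).round(2))
print(s['clock'],s['eef_pos'].round(1),s['tcp_rot'].round(3),s['contact_force'].round(1),s['wrist_torque'].round(2),round(s['opening'],3))
E
python3 go.py 583.5 -55 250; python3 -c "
from h import *
cv2.imwrite('pics/e1.png',r.grab_frame('wrist'))"
```

```text
units [ 0.19 -0.17  0.38]
7.025 [588.3 -49.  261.3] [ 3.141 -0.    -2.975] [-0.3 -0.4 -1.1] [ 0.06 -0.04  0.01] 0.242
```

View pics/e1.png

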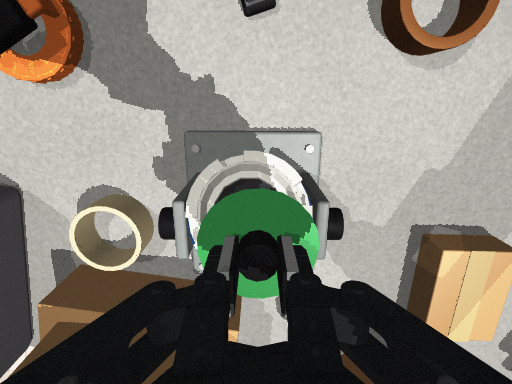

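Request:
carry_out(rows="0.1 0.19 -0.17 0.38 0;0.1 0 0 0.3 0;0.1 0 0 0.3 0;0.1 0 0 0 0", newtons=20)

```text
clock: 7.58
eef_pos: [583.3, -55.3, 230.8]
tcp_rot: [3.141, -0.002, -2.975]
contact_force: [0.5, -0.1, -0.9]
opening: 0.237
```

```bash
python3 go.py 583.5 -55 230; python3 -c "
from h import *
cv2.imwrite('pics/e2.png',cv2.resize(r.grab_frame('side')[130:250,250:390],None,fx=4,fy=4,interpolation=2))"
```

```text
units [-0.01  0.01  0.03]
7.575 [583.3 -55.3 230.8] [ 3.141e+00 -2.000e-03 -2.975e+00] [ 0.5 -0.1 -0.9] [ 0.    0.03 -0.01] 0.237
```

View pics/e2.png

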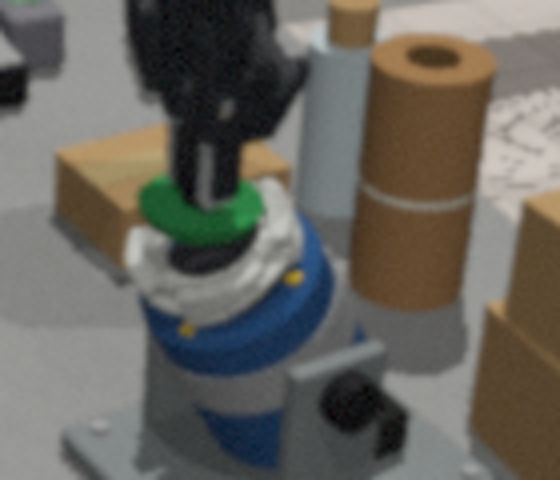

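Request:
carry_out(rows="0.1 0 0 0.13 0;0.1 0 0 0.13 0;0.1 0 0 0.13 0")

```text
clock: 8.0
eef_pos: [583.2, -55.7, 220.5]
tcp_rot: [-3.141, -0.001, -2.975]
contact_force: [-7.6, -1.7, 6.3]
opening: 0.237
```

```bash
python3 go.py 582 -55 211; python3 -c "
from h import *
cv2.imwrite('pics/e3.png',cv2.resize(r.grab_frame('side')[130:250,250:390],None,fx=4,fy=4,interpolation=2))"
```

```text
units [0.04 0.03 0.32]
8.0 [583.2 -55.7 220.5] [-3.141e+00 -1.000e-03 -2.975e+00] [-7.6 -1.7  6.3] [-0.07  0.95  0.05] 0.237
```

View pics/e3.png

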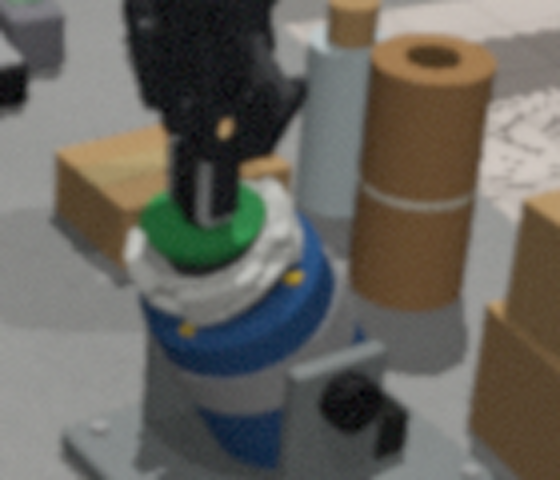

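Request:
carry_out(rows="0.1 0.06 0 0.13 0;0.1 0 0 0.13 0;0.1 0 0 0 0")

```text
clock: 8.43
eef_pos: [581.8, -55.9, 212.8]
tcp_rot: [-3.141, -0.001, -2.975]
contact_force: [-5.3, -1.0, 5.7]
opening: 0.24
```

```bash
python3 go.py 582 -55 211; python3 -c "
from h import *
cv2.imwrite('pics/e4.png',cv2.resize(r.grab_frame('side')[130:250,250:390],None,fx=4,fy=4,interpolation=2))"
```

```text
units [-0.01  0.03  0.06]
8.425 [581.8 -55.9 212.8] [-3.141e+00 -1.000e-03 -2.975e+00] [-5.3 -1.   5.7] [-0.07  0.59  0.01] 0.24
```

View pics/e4.png

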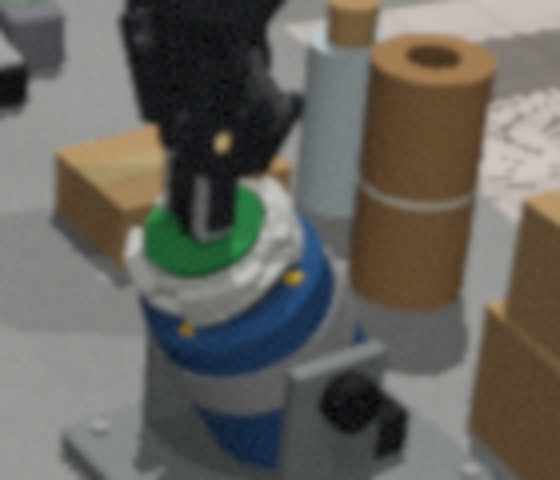

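Request:
carry_out(rows="0.1 0 0 0.1 0;0.1 0 0 0.1 0;0.1 0 0 0 0")

```text
clock: 8.85
eef_pos: [582.0, -55.9, 210.2]
tcp_rot: [-3.141, 0.001, -2.976]
contact_force: [-17.2, -0.0, 34.5]
opening: 0.244
```

```bash
python3 go.py 582 -55 205; python3 -c "
from h import *
cv2.imwrite('pics/e5.png',r.grab_frame('wrist'))"
```

```text
units [-0.01  0.03  0.17]
8.85 [582.  -55.9 210.2] [-3.141e+00  1.000e-03 -2.976e+00] [-17.2  -0.   34.5] [0.13 2.39 0.02] 0.244
```

View pics/e5.png

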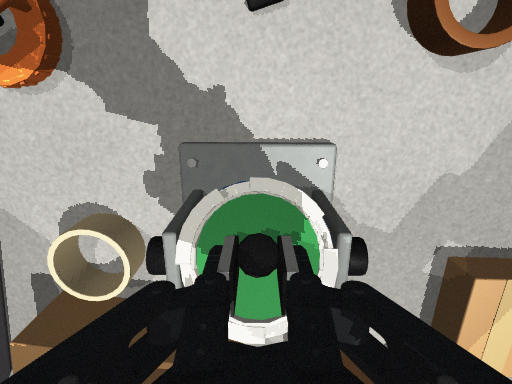

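Request:
carry_out(rows="0.1 0 0 -0.08 0;0.5 0 0 0 0;0.5 0 0 0 0;0.5 0 0 -0.6 0;0.6 0 0 -1 0;0.6 0.3 0 -1 0;0.6 0 0 0 0")

```text
clock: 9.78
eef_pos: [574.5, -57.5, 290.2]
tcp_rot: [-3.14, 0.005, -2.976]
contact_force: [0.1, 0.1, -0.4]
opening: 0.595
```

```bash
python3 go.py; python3 -c "
from h import *
np.save('last_cal.npy',r.get_calibration('wrist'),allow_pickle=True)
cv2.imwrite('pics/e6.png',r.grab_frame('wrist'))
cv2.imwrite('pics/e6s.png',cv2.resize(r.grab_frame('side')[130:250,250:390],None,fx=4,fy=4,interpolation=2))"
```

```text
9.775 [574.5 -57.5 290.2] [-3.14   0.005 -2.976] [ 0.1  0.1 -0.4] [ 0.02 -0.01 -0.05] 0.595
```

View pics/e6.png

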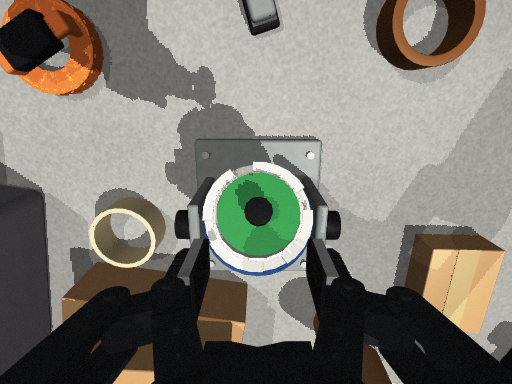

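View pics/e6s.png

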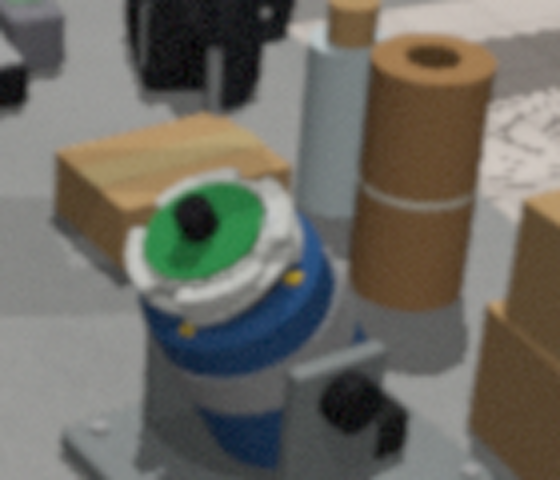

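```bash
python3 - <<'E'
from can import *
c=np.load("last_cal.npy",allow_pickle=True).item(); im=cv2.imread("pics/e6.png")
C=np.array([587.8,-54.3,184.]); Rm=fr(9.4); n=Rm[:,2]
bl,m,l=blobs(im,(45,90,40),(90,255,255),60)
ys,xs=np.where(m); el=cv2.fitEllipse(cv2.convexHull(np.c_[xs,ys].astype(np.int32))); print(el)
t=np.linspace(0,2*np.pi,60)
Q=C+2*n+34*(np.outer(np.cos(t),Rm[:,0])+np.outer(np.sin(t),Rm[:,1])); print(cv2.fitEllipse(proj(c,Q).astype(np.float32)))
b2,m2,_=blobs(im[190:235,235:285],(0,0,0),(180,255,45),60); print([(b[1][0]+235,b[1][1]+190,b[0][4]) for b in b2]); print(proj(c,C+20*n),proj(c,C+11*n))
# ring
bl,m,l=blobs(im,(3,170,90),(18,255,255),300); print(bl)
cv2.imwrite("pics/r0.png",cv2.resize(im[0:110,0:120],None,fx=5,fy=5,interpolation=2))
E
```

```text
((258.07861328125, 213.82264709472656), (82.7719497680664, 83.12532806396484), 107.83159637451172)
((258.14007568359375, 215.7025146484375), (83.08199310302734, 83.28974914550781), 94.30237579345703)
[(258.1, 210.8, 630)]
[[258.19200862 212.23551097]] [[258.16522385 213.50898811]]
[([0, 0, 101, 95, 3905], [57.0, 49.9])]
```

View pics/r0.png

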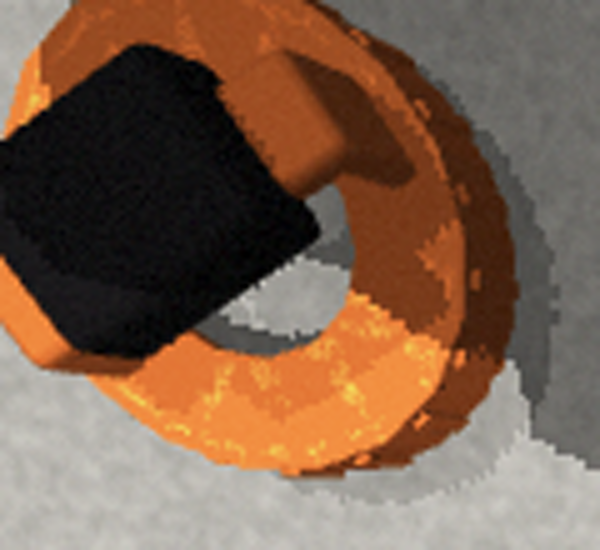

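Request:
carry_out(rows="1 0.5 -0.9 0 0;1 0.5 -0.95 0 0;1 0.5 -0.95 0.4 0;1 0.5 -0.95 0.4 0;1 0.5 -0.95 0.5 0;1 0.5 -0.95 0.5 0;1 0.5 -0.95 0.5 0;1 0.5 -0.95 0.5 0;1 0.5 -0.9 0.5 0;1 0 0 0 1;1 0 0 0 1;1 0 0 0 1")

```text
clock: 11.38
eef_pos: [481.5, -329.4, 186.5]
tcp_rot: [3.141, -0.002, 2.884]
contact_force: [0.8, -0.0, 0.7]
opening: 0.998
```

Request:
carry_out(rows="1 0 0 0 1;1 0 0 0 1;1 0 0 0 1;1 0 0 0 1;1 0 0 0 0.9;1 0 0 0 0")

```text
clock: 12.12
eef_pos: [481.7, -329.3, 186.8]
tcp_rot: [-3.141, -0.002, 2.206]
contact_force: [-0.3, 0.1, 0.7]
opening: 1.003
```

```bash
python3 go.py; python3 -c "
from h import *
np.save('ring_cal.npy',r.get_calibration('wrist'),allow_pickle=True)
im=r.grab_frame('wrist')
cv2.imwrite('pics/r1.png',im)
print(blobs(im,(3,170,90),(18,255,255),300)[0])
"
```

```text
12.125 [ 481.7 -329.3  186.8] [-3.141e+00 -2.000e-03  2.206e+00] [-0.3  0.1  0.7] [-0.01  0.04 -0.03] 1.003
[([205, 121, 109, 112, 5828], [259.5, 170.1])]
```

View pics/r1.png

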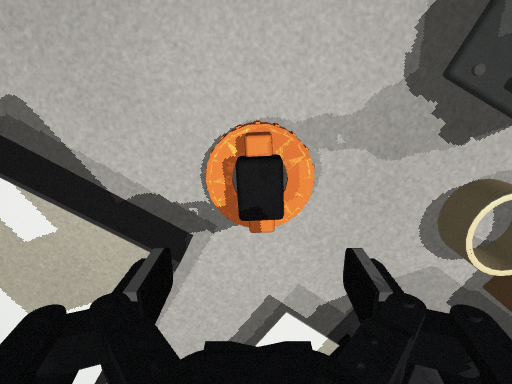

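```bash
cat > ring.py <<'E'
from h import *
c=np.load('ring_cal.npy',allow_pickle=True).item(); im=cv2.imread('pics/r1.png')
sub=im[120:240,200:320]; bl,m,l=blobs(sub,(0,0,0),(180,255,40),200); print(bl)
b=max(range(len(bl)),key=lambda i:bl[i][0][4]); 
ys,xs=np.where(m); 
cn=max(cv2.findContours(m,0,1)[0],key=cv2.contourArea); rc=cv2.minAreaRect(cn); bx=cv2.boxPoints(rc)+[200,120]; print(rc,bx.round(1).tolist())
W=np.array([onz(c,u,v,66) for u,v in bx]); print(W.round(1), [np.linalg.norm(W[i]-W[i-1]).round(1) for i in range(4)])
e=W-np.roll(W,1,0); print(np.degrees(np.arctan2(e[:,1],e[:,0])).round(1)); print('block ctr',W.mean(0))
bl,m,l=blobs(im,(3,170,90),(18,255,255),300); ys,xs=np.where(m[:225]); el=cv2.fitEllipse(cv2.convexHull(np.c_[xs,ys].astype(np.int32))); print(el,onz(c,*el[0],22))
E
python3 ring.py
```

```text
[([36, 35, 48, 66, 2886], [59.6, 67.2])]
((59.661170959472656, 67.36827850341797), (64.3191909790039, 46.751102447509766), 87.61405944824219) [[235.0, 156.2], [281.7, 154.3], [284.4, 218.5], [237.6, 220.5]]
[[ 446.9 -313.2   66. ]
 [ 476.9 -289.1   66. ]
 [ 513.7 -332.7   66. ]
 [ 481.7 -358.6   66. ]] [np.float64(57.2), np.float64(38.4), np.float64(57.0), np.float64(41.2)]
[ 127.5   38.8  -49.8 -141. ]
block ctr [ 479.7784697  -323.37429311   66.        ]
((259.4931640625, 174.51785278320312), (106.78678894042969, 109.04630279541016), 86.56004333496094) [ 479.09270343 -322.29811064   22.        ]
```

```bash
python3 go.py 479.5 -323 59
```

```text
units [0.21 0.07 4.27]
12.175 [ 481.7 -329.3  187. ] [-3.141e+00 -1.000e-03  2.207e+00] [ 0.6 -0.  -0.4] [-0.02  0.03  0.  ] 0.997
```

Request:
carry_out(rows="0.8 0.21 0.07 0.6 -0.31;0.7 0 0 0.95 0;0.7 0 0 0.95 0;0.7 0 0 0.95 0;0.7 0 0 0.8 0;0.7 0 0 0 0;0.3 0 0 0 0;0.3 0 0 0 0;0.3 0 0 0 0", newtons=20)

```text
clock: 13.3
eef_pos: [480.4, -323.5, 61.2]
tcp_rot: [3.141, 0.001, 2.248]
contact_force: [-0.3, -0.7, 1.0]
opening: 0.466
```

```bash
python3 go.py; python3 -c "
from h import *
cv2.imwrite('pics/r2.png',r.grab_frame('wrist'))
"
```

```text
13.3 [ 480.4 -323.5   61.2] [3.141e+00 1.000e-03 2.248e+00] [-0.3 -0.7  1. ] [-0.03  0.08  0.03] 0.466
```

View pics/r2.png

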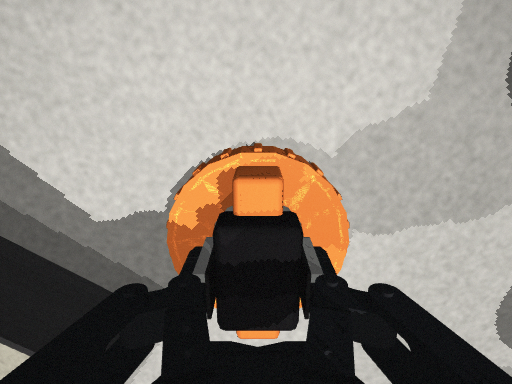

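Request:
carry_out(rows="0.3 0 0 -0.5 0;0.3 0 0 -0.95 -0.5;0.3 0 0 -0.95 -1;0.3 0 0 -0.95 -1;0.3 0 0 -0.95 -1;0.3 0 0 -0.95 -1;0.3 0 0 -0.95 -1;0.3 0 0 -0.95 -1;0.3 0 0 -0.3 -1;0.3 0 0 0 -0.07;0.3 -0.3 0.5 0 0;0.3 -0.5 0.9 0 0", newtons=25)

```text
clock: 14.85
eef_pos: [496.6, -277.1, 283.2]
tcp_rot: [3.141, -0.001, -2.982]
contact_force: [0.3, 0.6, -1.9]
opening: 0.464
```

```bash
python3 go.py 582 -55.2 285
```

```text
units [-3.99  6.85 -0.06]
14.85 [ 496.6 -277.1  283.2] [ 3.141e+00 -1.000e-03 -2.982e+00] [ 0.3  0.6 -1.9] [-0.01  0.05 -0.  ] 0.464
```

Request:
carry_out(rows="0.3 -0.55 0.95 0 0;0.3 -0.55 0.95 0 0;0.3 -0.55 0.95 0 0;0.3 -0.55 0.95 0 0;0.3 -0.55 0.95 0 0;0.3 -0.5 0.9 0 0;0.3 -0.3 0.5 0 0;0.3 0 0 0 0")

```text
clock: 15.85
eef_pos: [571.9, -77.3, 283.4]
tcp_rot: [3.141, -0.001, -2.977]
contact_force: [-0.6, 0.9, -2.5]
opening: 0.463
```

```bash
python3 go.py 582 -55.2 275;python3 -c "
from h import *
np.save('r3_cal.npy',r.get_calibration('wrist'),allow_pickle=True)
cv2.imwrite('pics/r3.png',r.grab_frame('wrist'))
cv2.imwrite('pics/r3s.png',cv2.resize(r.grab_frame('side')[110:250,250:390],None,fx=4,fy=4,interpolation=2))
"
```

```text
units [-0.45  0.67  0.28]
15.85 [571.9 -77.3 283.4] [ 3.141e+00 -1.000e-03 -2.977e+00] [-0.6  0.9 -2.5] [-0.    0.02  0.05] 0.463
```

View pics/r3.png

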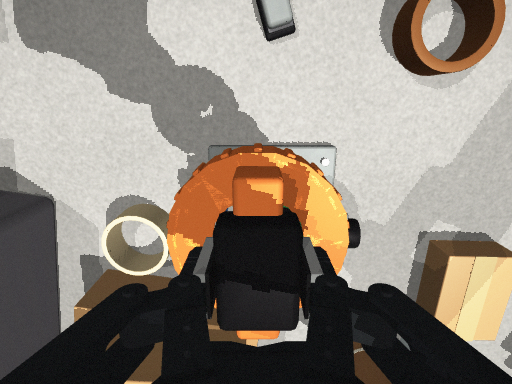

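View pics/r3s.png

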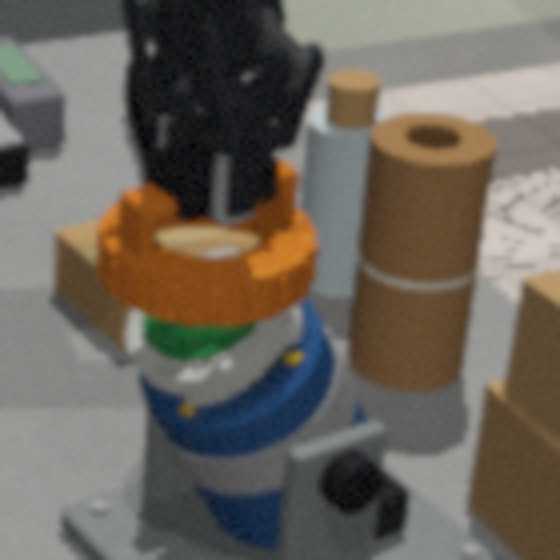

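Request:
carry_out(rows="0.3 -0.25 0.35 0 0;0.3 -0.23 0.32 0 0;0.3 0 0 0.25 0;0.3 0 0 0.15 0;0.3 0 0 0.1 0;0.3 0 0 0 0")

```text
clock: 16.7
eef_pos: [582.6, -56.6, 268.5]
tcp_rot: [3.141, -0.001, -2.978]
contact_force: [-0.1, 0.9, -2.3]
opening: 0.463
```

```bash
python3 go.py 583 -55.2 262
```

```text
units [-0.02  0.04  0.22]
16.7 [582.6 -56.6 268.5] [ 3.141e+00 -1.000e-03 -2.978e+00] [-0.1  0.9 -2.3] [-0.02  0.04 -0.04] 0.463
```

Request:
carry_out(rows="0.3 0 0.04 0.1 0;0.3 0 0 0.1 0;0.3 0 0 0.07 0;0.3 0 0 0 0", newtons=20)

```text
clock: 17.2
eef_pos: [583.5, -55.2, 261.6]
tcp_rot: [-3.141, 0.002, -2.978]
contact_force: [1.0, 1.4, 2.1]
opening: 0.464
```

```bash
python3 go.py 583 -55.2 262;python3 -c "
from h import *
cv2.imwrite('pics/r4s.png',cv2.resize(r.grab_frame('side')[110:250,250:390],None,fx=4,fy=4,interpolation=2))
cv2.imwrite('pics/r4c.png',cv2.resize(r.grab_frame('scene')[120:260,210:350],None,fx=4,fy=4,interpolation=2))
"
```

```text
units [ 0.01  0.   -0.01]
17.2 [583.5 -55.2 261.6] [-3.141e+00  2.000e-03 -2.978e+00] [1.  1.4 2.1] [ 0.13 -0.44 -0.04] 0.464
```

View pics/r4s.png

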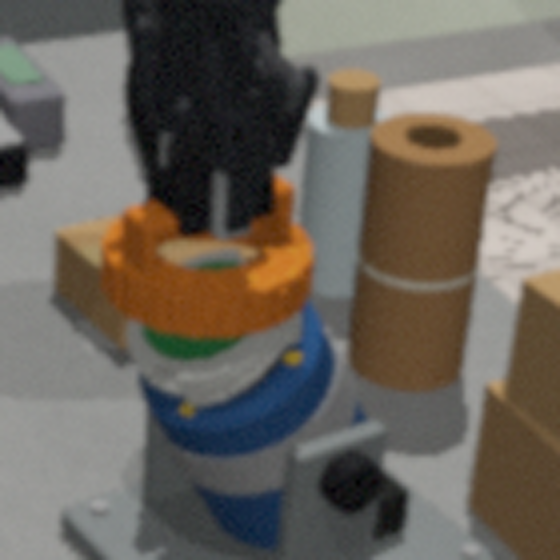

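View pics/r4c.png

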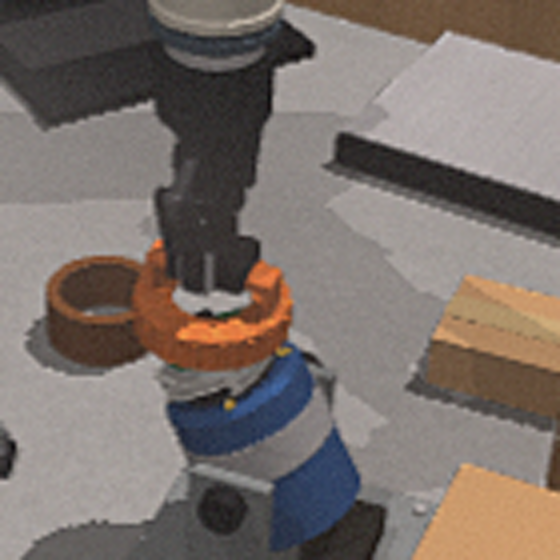

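Request:
carry_out(rows="0.3 0.1 0 0.1 0;0.3 0.1 0 0.1 0;0.3 0 0 0 0")

```text
clock: 17.68
eef_pos: [576.4, -56.3, 254.4]
tcp_rot: [-3.142, -0.0, -2.978]
contact_force: [2.4, -0.1, -0.2]
opening: 0.465
```

```bash
python3 go.py 572.4 -56.7 248.9
```

```text
units [0.13 0.01 0.18]
17.675 [576.4 -56.3 254.4] [-3.142 -0.    -2.978] [ 2.4 -0.1 -0.2] [-0.07 -0.69 -0.05] 0.465
```

Request:
carry_out(rows="0.3 0.07 0 0.11 0;0.3 0.07 0 0.11 0;0.3 0 0 0 0")

```text
clock: 18.05
eef_pos: [572.3, -56.9, 247.7]
tcp_rot: [3.141, -0.001, -2.978]
contact_force: [3.4, -0.1, -0.9]
opening: 0.464
```

```bash
python3 go.py 568.3 -57.4 241.6;python3 -c "
from h import *
cv2.imwrite('pics/r5s.png',cv2.resize(r.grab_frame('side')[110:250,250:390],None,fx=4,fy=4,interpolation=2))
cv2.imwrite('pics/r5c.png',cv2.resize(r.grab_frame('scene')[120:260,210:350],None,fx=4,fy=4,interpolation=2))
"
```

```text
units [0.13 0.01 0.2 ]
18.05 [572.3 -56.9 247.7] [ 3.141e+00 -1.000e-03 -2.978e+00] [ 3.4 -0.1 -0.9] [-0.06 -0.68 -0.06] 0.464
```

View pics/r5s.png

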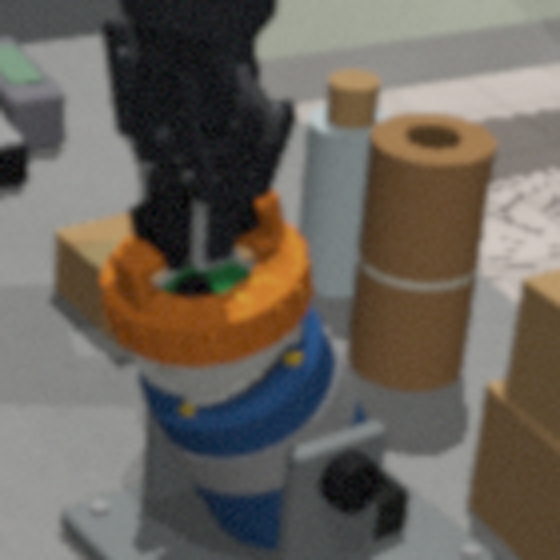

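View pics/r5c.png

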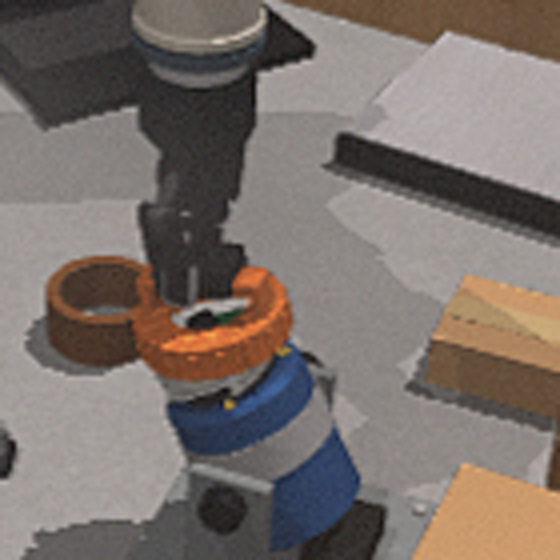

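Tilting as planned. Continue the arc.

Request:
carry_out(rows="0.3 0.06 0 0.12 0;0.3 0.06 0 0.12 0;0.3 0.05 0 0.12 0;0.3 0 0 0 0")

```text
clock: 18.65
eef_pos: [568.4, -57.5, 238.5]
tcp_rot: [-3.141, 0.003, -2.978]
contact_force: [3.3, 2.3, 9.2]
opening: 0.463
```

```bash
python3 go.py 565 -57.9 235.4;python3 -c "
from h import *
cv2.imwrite('pics/r6s.png',cv2.resize(r.grab_frame('side')[110:250,250:390],None,fx=4,fy=4,interpolation=2))
cv2.imwrite('pics/r6c.png',cv2.resize(r.grab_frame('scene')[120:260,210:350],None,fx=4,fy=4,interpolation=2))
"
```

```text
units [0.12 0.   0.1 ]
18.65 [568.4 -57.5 238.5] [-3.141e+00  3.000e-03 -2.978e+00] [3.3 2.3 9.2] [ 0.18 -0.65  0.07] 0.463
```

View pics/r6s.png

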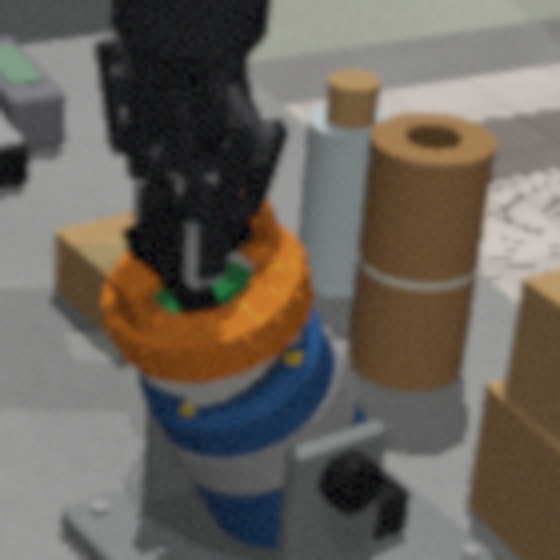

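View pics/r6c.png

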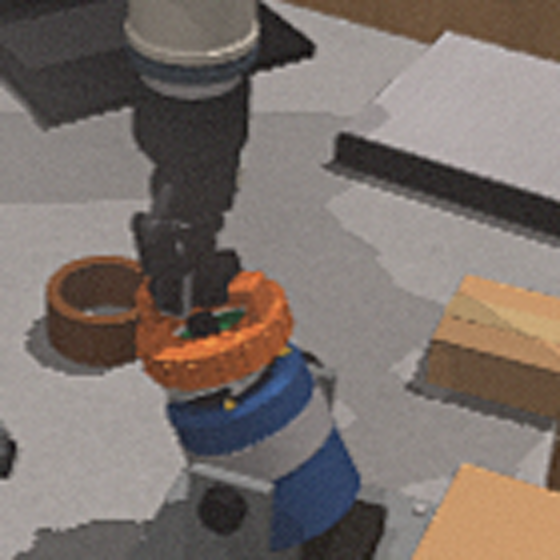

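Request:
carry_out(rows="0.3 0.06 0 0.05 0;0.3 0.06 0 0.05 0;0.3 0 0 0 0;0.6 0 0 0 0;0.6 0 0 0 0;0.6 0 0 0 0")

```text
clock: 19.5
eef_pos: [563.2, -58.3, 233.6]
tcp_rot: [3.141, -0.002, -2.978]
contact_force: [-0.2, -0.7, 0.3]
opening: 0.602
```

```bash
python3 go.py 565 -57.9 235.4;python3 -c "
from h import *
np.save('r7_cal.npy',r.get_calibration('wrist'),allow_pickle=True)
cv2.imwrite('pics/r7.png',r.grab_frame('wrist'))
cv2.imwrite('pics/r7s.png',cv2.resize(r.grab_frame('side')[110:250,250:390],None,fx=4,fy=4,interpolation=2))
"
```

```text
units [-0.06  0.   -0.06]
19.5 [563.2 -58.3 233.6] [ 3.141e+00 -2.000e-03 -2.978e+00] [-0.2 -0.7  0.3] [ 0.    0.03 -0.02] 0.602
```

View pics/r7s.png

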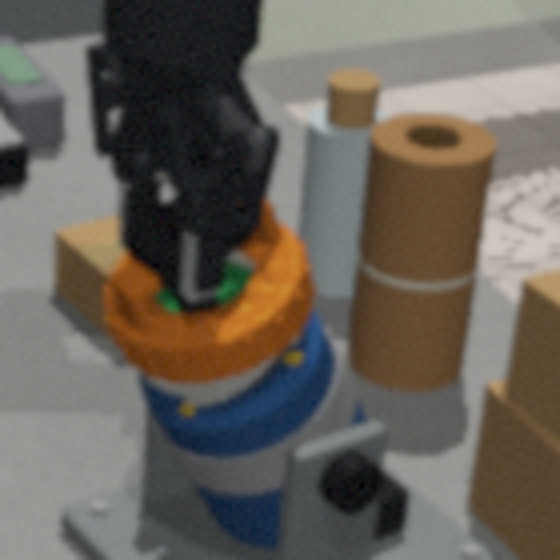

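View pics/r7.png

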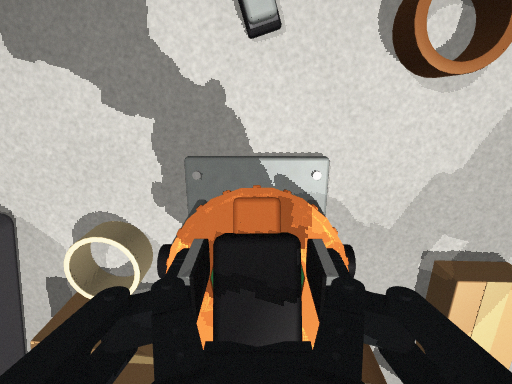

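```bash
cat > chk.py <<'E'
from can import *
import sys
c=np.load(sys.argv[1],allow_pickle=True).item(); im=cv2.imread(sys.argv[2])
C=np.array([587.2,-54.3,184.]); Rm=fr(9.4); n=Rm[:,2]
t=np.radians(np.arange(0,360,3))
for z,col in ((float(sys.argv[3]),(255,255,0)),):
    Q=C+(z+24)*n+53*(np.outer(np.cos(t),Rm[:,0])+np.outer(np.sin(t),Rm[:,1]))
    for u,v in proj(c,Q): cv2.circle(im,(int(round(u)),int(round(v))),1,col,-1)
cv2.imwrite(sys.argv[4],cv2.resize(im[150:384,130:390],None,fx=2.5,fy=2.5,interpolation=2))
E
python3 chk.py r7_cal.npy pics/r7.png -4 pics/r7o.png
```

```text
(no output)
```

View pics/r7o.png

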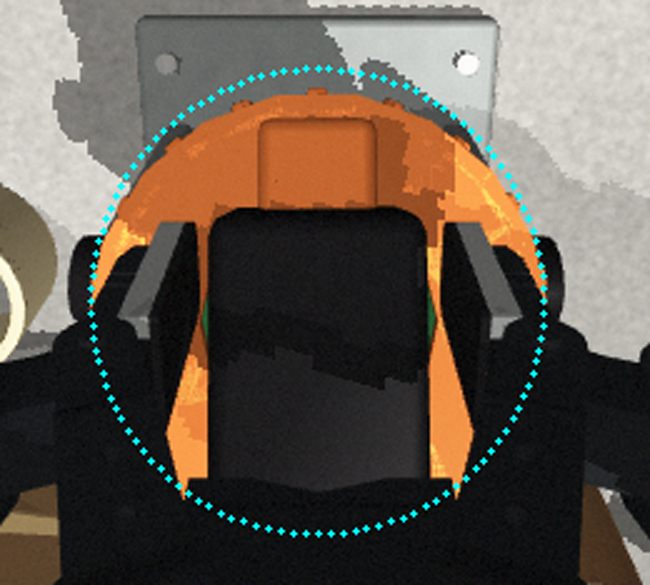

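```bash
cat > chks.py <<'E'
from can import *
import sys
n_=sys.argv[1]; c=r.get_calibration(n_); im=cv2.imread(sys.argv[2]); x0,y0=map(int,sys.argv[3].split(','))
C=np.array([587.2,-54.3,184.]); Rm=fr(9.4); n=Rm[:,2]
t=np.radians(np.arange(0,360,4)); z=float(sys.argv[4])
for rr,zz,col in ((53,z+24,(255,255,0)),(53,z,(255,0,255)),(38,0,(0,255,0))):
    Q=C+zz*n+rr*(np.outer(np.cos(t),Rm[:,0])+np.outer(np.sin(t),Rm[:,1]))
    for u,v in proj(c,Q): cv2.circle(im,(int(round((u-x0+.5)*4)),int(round((v-y0+.5)*4))),1,col,-1)
cv2.imwrite(sys.argv[5],im)
E
python3 chks.py side pics/r7s.png 250,110 -4 pics/r7so.png
python3 chks.py side pics/e6s.png 250,130 -4 pics/e6so.png
```

```text
(no output)
```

View pics/r7so.png

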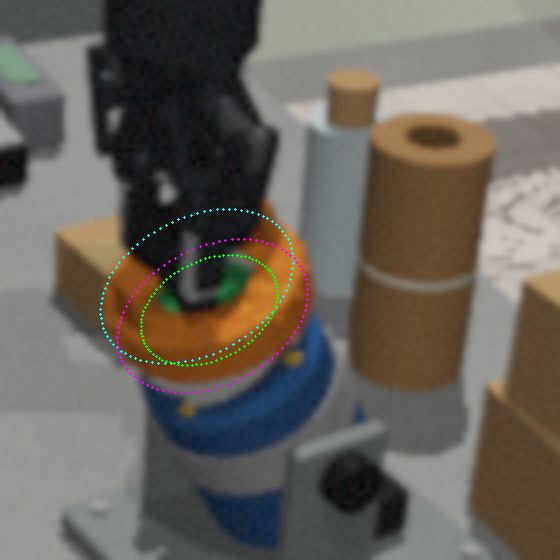

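View pics/e6so.png

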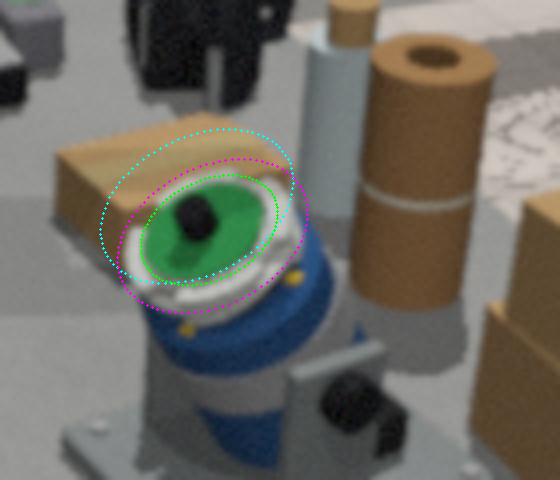

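Request:
carry_out(rows="0.3 0 0 0 0;0.3 0 0 0 0;0.3 0.06 0 0.03 0;0.3 0.06 0 0.03 0;0.3 0.06 0 0.03 0;0.3 0 0 0 0", newtons=20)

```text
clock: 20.35
eef_pos: [561.1, -59.0, 233.0]
tcp_rot: [-3.141, 0.006, -2.978]
contact_force: [6.0, 1.7, 2.2]
opening: 0.465
```

```bash
python3 go.py;python3 -c "
from h import *
np.save('r8_cal.npy',r.get_calibration('wrist'),allow_pickle=True)
cv2.imwrite('pics/r8.png',r.grab_frame('wrist'))
"; python3 chk.py r8_cal.npy pics/r8.png -4 pics/r8o.png
```

```text
20.35 [561.1 -59.  233. ] [-3.141  0.006 -2.978] [6.  1.7 2.2] [ 0.25 -1.21  0.07] 0.465
```

View pics/r8o.png

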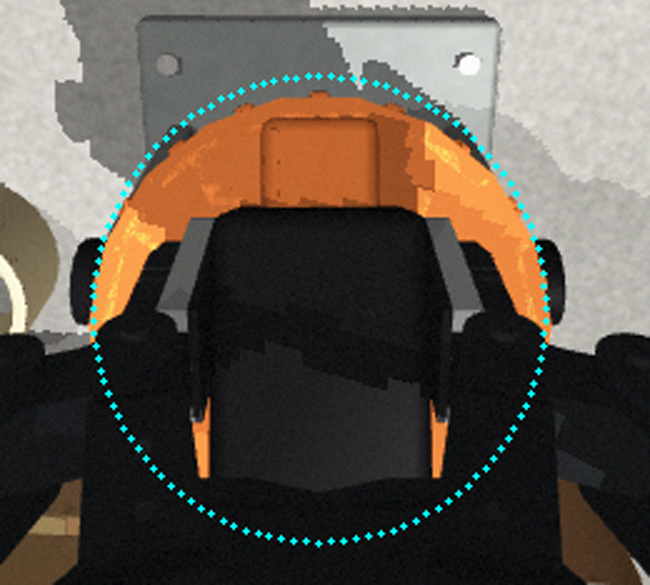

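```bash
python3 - <<'E'
import cv2
im=cv2.imread("pics/r8.png"); cv2.imwrite("pics/r8z.png",cv2.resize(im[175:305,155:365],None,fx=3.8,fy=3.8,interpolation=2))
E
python3 - <<'E'
from h import *
cv2.imwrite('pics/r8s.png',cv2.resize(r.grab_frame('side')[140:230,260:350],None,fx=6,fy=6,interpolation=2))
cv2.imwrite('pics/r8c.png',cv2.resize(r.grab_frame('scene')[170:250,225:315],None,fx=6,fy=6,interpolation=2))
E
```

```text
(no output)
```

View pics/r8z.png

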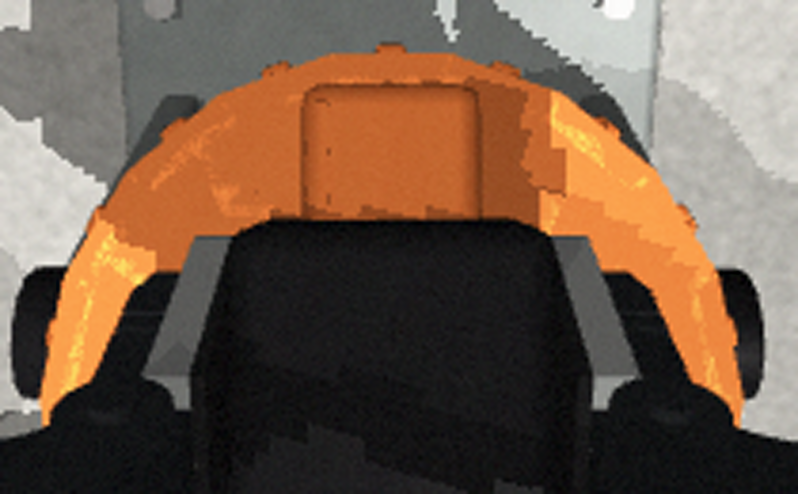

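View pics/r8s.png

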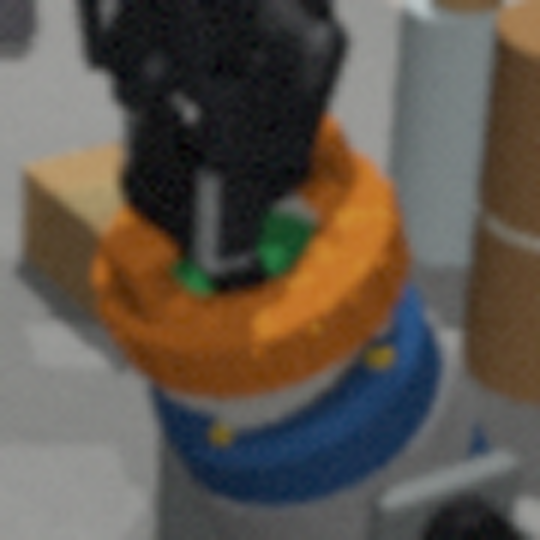

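View pics/r8c.png

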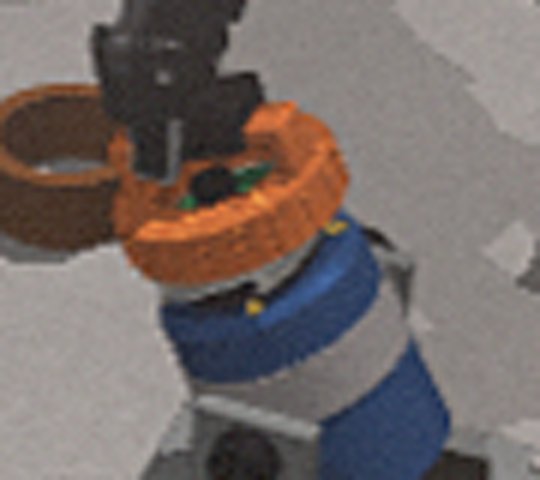

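```bash
cat > tilt.py <<'E'
from h import *
from scipy.optimize import least_squares
def fr2(yaw,t,s=0): return (Ro.from_euler('z',yaw,degrees=True)*Ro.from_euler('y',-t,degrees=True)).as_matrix()
def fit2(c,pts,rad=53,guess=(568,-57,202,25),fixt=None):
    def f(p):
        Rm=fr2(9.4,p[3] if fixt is None else fixt); C=p[:3]; n=Rm[:,2]; o=[]
        for u,v in pts:
            q,d=ray(c,u,v); t=((C-q)@n)/(d@n); h=Rm.T@(q+d*t-C); o.append(np.hypot(h[0],h[1])-rad)
        return np.array(o)
    s=least_squares(f,guess); return s.x,np.sqrt((s.fun**2).mean())
if __name__=="__main__":
    c=np.load('r8_cal.npy',allow_pickle=True).item()
    P=[(390,52),(290,72),(215,103),(160,150),(105,208),(62,290),(45,400),(490,72),(560,92),(610,125),(650,165),(700,230),(720,275),(740,390)]
    P=[(155+u/3.8,175+v/3.8) for u,v in P]
    C=np.array([587.2,-54.3,184.]); Rc=fr2(9.4,28)
    for ft in (None,8,12,16,20,24,28,32):
        x,e=fit2(c,P,fixt=ft); print(ft,x.round(1),round(e,2),'in can frame',(Rc.T@(x[:3]-C)).round(1))
E
python3 tilt.py
```

```text
None [583.2 -54.1 205.9  14. ] 0.35 in can frame [ 6.8  0.9 21.1]
8 [583.2 -54.1 204.8  25. ] 0.42 in can frame [ 6.3  0.9 20.2]
12 [583.3 -54.1 205.5  25. ] 0.36 in can frame [ 6.7  0.9 20.8]
16 [583.1 -54.1 206.2  25. ] 0.36 in can frame [ 6.9  0.9 21.5]
20 [582.8 -54.1 206.7  25. ] 0.39 in can frame [ 6.8  0.9 22. ]
24 [582.3 -54.2 206.9  25. ] 0.43 in can frame [ 6.5  0.9 22.5]
28 [581.6 -54.3 206.9  25. ] 0.47 in can frame [ 5.9  1.  22.8]
32 [580.8 -54.4 206.6  25. ] 0.49 in can frame [ 5.1  1.  23. ]
```

Request:
carry_out(rows="0.3 0.05 0 -0.1 0;0.3 0.05 0 -0.12 0;0.3 0.05 0 -0.12 0;0.3 0.1 0 0.03 0;0.3 0.08 0 0.05 0;0.3 0 0 0 0", newtons=30)

```text
clock: 21.25
eef_pos: [548.4, -60.8, 239.1]
tcp_rot: [3.141, -0.001, -2.978]
contact_force: [0.1, -0.9, -1.9]
opening: 0.466
```

```bash
python3 go.py;python3 -c "
from h import *
np.save('r9_cal.npy',r.get_calibration('wrist'),allow_pickle=True)
im=r.grab_frame('wrist');cv2.imwrite('pics/r9.png',im)
cv2.imwrite('pics/r9z.png',cv2.resize(im[155:305,155:365],None,fx=3.8,fy=3.8,interpolation=2))
cv2.imwrite('pics/r9s.png',cv2.resize(r.grab_frame('side')[140:230,260:350],None,fx=6,fy=6,interpolation=2))
"
```

```text
21.25 [548.4 -60.8 239.1] [ 3.141e+00 -1.000e-03 -2.978e+00] [ 0.1 -0.9 -1.9] [-0.03 -0.03 -0.  ] 0.466
```

View pics/r9z.png

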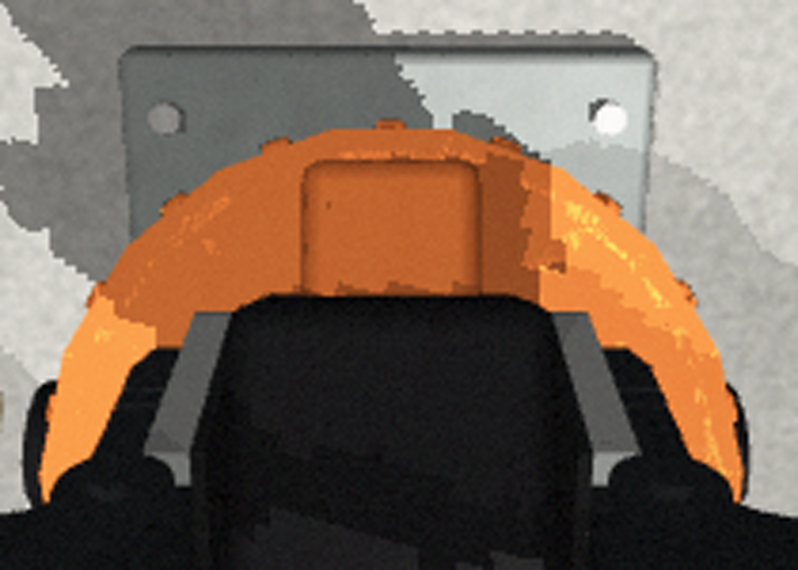

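View pics/r9s.png

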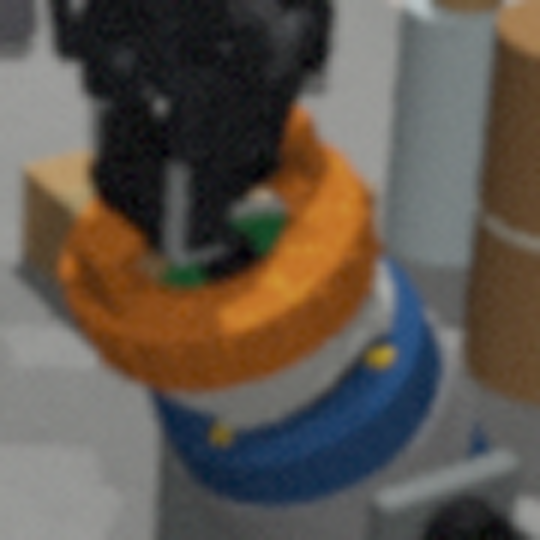

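```bash
python3 - <<'E'
from tilt import *
c=np.load('r9_cal.npy',allow_pickle=True).item()
P=[(390,128),(290,148),(215,180),(160,225),(105,285),(62,365),(45,470),(490,150),(560,170),(610,205),(650,243),(700,310),(720,355),(740,470)]
P=[(155+u/3.8,155+v/3.8) for u,v in P]
C=np.array([587.2,-54.3,184.]); Rc=fr2(9.4,28)
for ft in (None,10,16,20,24,28):
    x,e=fit2(c,P,fixt=ft); f=Rc.T@(x[:3]-C); d=np.radians(28-(ft if ft else x[3])); print(ft,x.round(1),round(e,2),'flange',f.round(1),'origin',(f-24*np.array([np.sin(d),0,np.cos(d)])).round(1))
# side view: ellipse from orange mask
cs=r.get_calibration('side')
im=r.grab_frame('side'); bl,m,l=blobs(im,(3,150,80),(20,255,255),300); print(bl)
E
```

```text
None [570.6 -55.9 211.9  14.5] 0.33 flange [-1.6  1.1 32.5] origin [-7.2  1.1  9.2]
10 [570.6 -55.9 211.1  25. ] 0.36 flange [-1.9  1.1 31.8] origin [-9.3  1.1  8.9]
16 [570.5 -56.  212.2  25. ] 0.33 flange [-1.6  1.1 32.7] origin [-6.6  1.1  9.3]
20 [570.1 -56.  212.6  25. ] 0.36 flange [-1.7  1.1 33.3] origin [-5.   1.1  9.6]
24 [569.6 -56.1 212.9  25. ] 0.39 flange [-2.   1.1 33.8] origin [-3.7  1.1  9.8]
28 [568.9 -56.2 212.9  25. ] 0.43 flange [-2.6  1.1 34.1] origin [-2.6  1.1 10.1]
[([269, 158, 54, 47, 1177], [297.7, 186.6])]
```

```bash
python3 - <<'E'
from tilt import *
c=np.load('r9_cal.npy',allow_pickle=True).item()
P=[(390,128),(290,148),(215,180),(160,225),(105,285),(62,365),(45,470),(490,150),(560,170),(610,205),(650,243),(700,310),(720,355),(740,470)]
P=[(155+u/3.8,155+v/3.8) for u,v in P]
for ft in (5,10,14,18,22,26,30):
    x,e=fit2(c,P,fixt=ft); R=fr2(9.4,ft)
    q=lambda X,Y,Z: proj(c,x[:3]+R@np.array([X,Y,Z-24]))[0].round(1)
    print(ft,'front top',q(-28,0,66),q(-28,20,66),q(-28,-20,66),'front bot',q(-28,0,42),'flange',q(-53,0,24))
cs=r.get_calibration('side')
E
```

```text
5 front top [258.9 268.7] [305.9 268.7] [211.9 268.7] front bot [258.7 246.5] flange [258.6 190.6]
10 front top [259.  259.9] [305.6 259.9] [212.3 259.9] front bot [258.7 243.1] flange [258.6 190.1]
14 front top [259.  252.6] [305.3 252.5] [212.7 252.6] front bot [258.7 240.2] flange [258.6 189.7]
18 front top [259. 245.] [304.9 245. ] [213.1 245. ] front bot [258.8 237.2] flange [258.6 189.5]
22 front top [259.  237.2] [304.3 237.2] [213.7 237.2] front bot [258.8 233.9] flange [258.6 189.3]
26 front top [259.  229.3] [303.6 229.3] [214.4 229.3] front bot [258.8 230.5] flange [258.6 189.2]
30 front top [259.  221.5] [302.9 221.5] [215.2 221.5] front bot [258.8 226.9] flange [258.6 189.1]
```

Request:
carry_out(rows="0.3 -0.12 -0.04 0 0;0.3 -0.05 0 0.08 0;0.3 -0.05 0 0.08 0;0.3 0 0 0 0")

```text
clock: 21.9
eef_pos: [555.7, -60.9, 234.4]
tcp_rot: [3.142, -0.0, -2.978]
contact_force: [0.5, -0.6, -1.6]
opening: 0.462
```

```bash
python3 go.py
```

```text
21.9 [555.7 -60.9 234.4] [ 3.142 -0.    -2.978] [ 0.5 -0.6 -1.6] [-0.03  0.06 -0.02] 0.462
```

Still free; lower along the axis in small steps.

Request:
carry_out(rows="0.3 -0.03 0 0.06 0;0.3 -0.02 0 0.05 0;0.3 0 0 0 0")

```text
clock: 22.28
eef_pos: [555.6, -60.8, 231.6]
tcp_rot: [3.141, -0.003, -2.978]
contact_force: [-9.0, -1.2, 8.3]
opening: 0.464
```

```bash
python3 go.py
```

```text
22.275 [555.6 -60.8 231.6] [ 3.141e+00 -3.000e-03 -2.978e+00] [-9.  -1.2  8.3] [-0.12  1.07  0.  ] 0.464
```

Request:
carry_out(rows="0.3 0.05 0 -0.02 0;0.3 0.05 0 0 0;0.3 0.02 0 0.04 0;0.3 0 0 0 0")

```text
clock: 22.78
eef_pos: [554.0, -61.2, 231.1]
tcp_rot: [-3.141, 0.001, -2.978]
contact_force: [-0.6, 0.3, 2.5]
opening: 0.464
```

```bash
python3 go.py
```

```text
22.775 [554.  -61.2 231.1] [-3.141e+00  1.000e-03 -2.978e+00] [-0.6  0.3  2.5] [ 0.08 -0.22  0.03] 0.464
```

Request:
carry_out(rows="0.3 0.04 0 0.03 0;0.3 0.03 0 0.03 0;0.3 0 0 0 0;0.6 0 0 0 0;0.6 0 0 0 0;0.6 0 0 0 0")

```text
clock: 23.52
eef_pos: [551.0, -61.6, 228.6]
tcp_rot: [3.141, -0.001, -2.978]
contact_force: [-0.6, 0.3, 0.8]
opening: 0.601
```

```bash
python3 go.py;cat > look.py <<'E'
from h import *
import sys
k=sys.argv[1]
np.save(k+'_cal.npy',r.get_calibration('wrist'),allow_pickle=True)
im=r.grab_frame('wrist');cv2.imwrite(f'pics/{k}.png',im)
cv2.imwrite(f'pics/{k}z.png',cv2.resize(im[155:305,155:365],None,fx=3.8,fy=3.8,interpolation=2))
if len(sys.argv)>2: cv2.imwrite(f'pics/{k}s.png',cv2.resize(r.grab_frame('side')[140:230,260:350],None,fx=6,fy=6,interpolation=2))
E
python3 look.py s1 1
```

```text
23.525 [551.  -61.6 228.6] [ 3.141e+00 -1.000e-03 -2.978e+00] [-0.6  0.3  0.8] [-0.04  0.02 -0.03] 0.601
```

View pics/s1z.png

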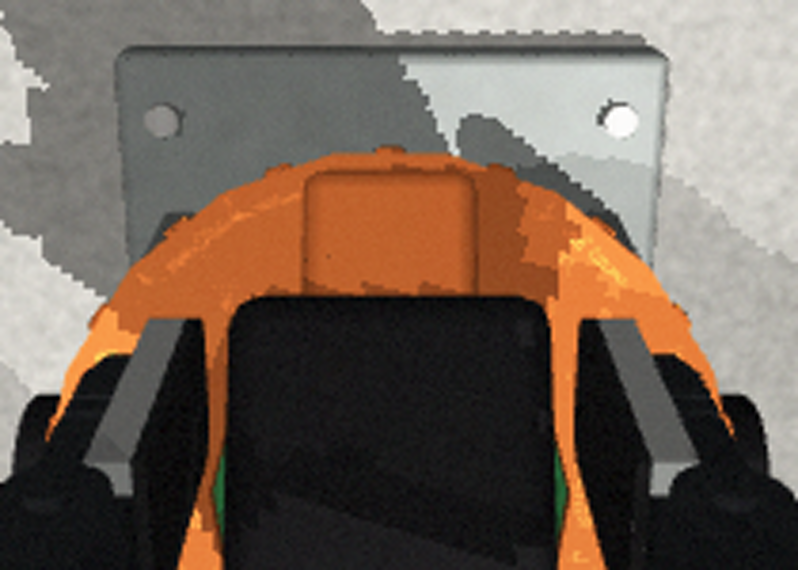

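View pics/s1s.png

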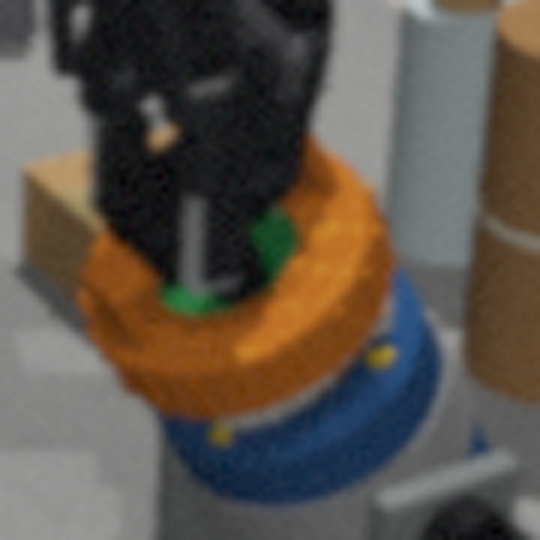

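```bash
cat > fitr.py <<'E'
from tilt import *
import sys,json
c=np.load(sys.argv[1],allow_pickle=True).item()
P=json.loads(sys.argv[2]); P=[(155+u/3.8,155+v/3.8) for u,v in P]
C=np.array([587.2,-54.3,184.]); Rc=fr2(9.4,28)
for ft in (None,24,28,32):
    x,e=fit2(c,P,fixt=ft); t=ft if ft else x[3]; f=Rc.T@(x[:3]-C); d=np.radians(28-t); R=fr2(9.4,t)
    q=lambda X,Y,Z: proj(c,x[:3]+R@np.array([X,Y,Z-24]))[0]
    print(ft,x[3].round(1),round(e,2),'origin',(f-24*np.array([np.sin(d),0,np.cos(d)])).round(1),'z-frontedges',((q(-28,0,66)[1]-155)*3.8).round(),((q(-28,0,42)[1]-155)*3.8).round())
E
python3 fitr.py s1_cal.npy "[[390,152],[300,166],[230,190],[170,235],[110,300],[70,375],[52,430],[490,168],[560,192],[620,240],[670,300],[710,370],[730,430]]"
```

```text
None 23.8 0.26 origin [-3.6 -0.5 -3. ] z-frontedges 325.0 317.0
24 25.0 0.26 origin [-3.5 -0.5 -2.9] z-frontedges 324.0 316.0
28 25.0 0.27 origin [-2.3 -0.5 -2.5] z-frontedges 295.0 303.0
32 25.0 0.27 origin [-1.4 -0.5 -2.2] z-frontedges 266.0 290.0
```

Request:
carry_out(rows="0.6 -0.18 0.02 -0.1 0;0.6 -0.17 0.01 -0.05 0;0.6 0 0 0 0;0.3 0 0 0 0;0.3 0 0 0 0;0.3 0 0 0 0", newtons=20)

```text
clock: 24.38
eef_pos: [561.8, -59.2, 233.7]
tcp_rot: [-3.141, 0.0, -2.978]
contact_force: [0.5, -2.1, 1.2]
opening: 0.464
```

```bash
python3 go.py 561.4 -59.1 233; python3 look.py s2
```

```text
units [0.01 0.   0.02]
24.375 [561.8 -59.2 233.7] [-3.141  0.    -2.978] [ 0.5 -2.1  1.2] [-0.27 -0.12  0.12] 0.464
```

View pics/s2z.png

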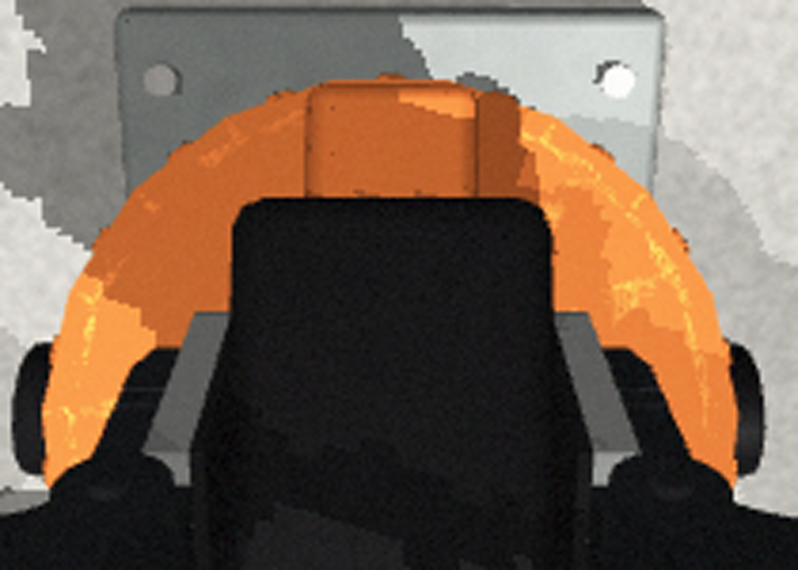

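Request:
carry_out(rows="0.3 0 0 0 -0.5;0.3 0 0 0 -0.5;0.3 0 0 0 0")

```text
clock: 24.8
eef_pos: [561.7, -61.1, 234.6]
tcp_rot: [-3.138, -0.0, -2.839]
contact_force: [-4.1, -9.6, 12.2]
opening: 0.466
```

```bash
python3 go.py
```

```text
24.8 [561.7 -61.1 234.6] [-3.138 -0.    -2.839] [-4.1 -9.6 12.2] [-2.45  0.49 -0.62] 0.466
```

Request:
carry_out(rows="0.55 0 0 0 0;0.55 0 0 0 0;0.55 0 0 0 0")

```text
clock: 25.18
eef_pos: [561.5, -58.7, 233.1]
tcp_rot: [3.141, -0.001, -2.838]
contact_force: [-0.5, 0.2, 0.5]
opening: 0.548
```

```bash
python3 go.py;  python3 look.py s3 1
```

```text
25.175 [561.5 -58.7 233.1] [ 3.141e+00 -1.000e-03 -2.838e+00] [-0.5  0.2  0.5] [-0.03  0.05  0.03] 0.548
```

View pics/s3z.png

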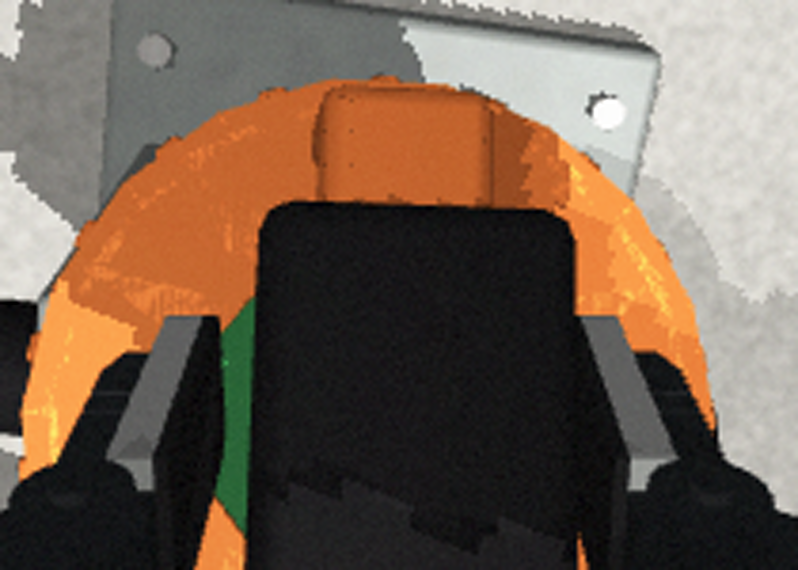

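View pics/s3s.png

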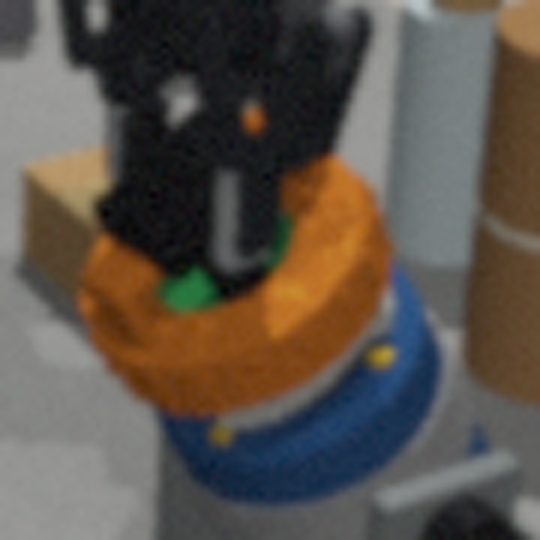

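Request:
carry_out(rows="0.49 0 0 0 0;0.49 0 0 0 -0.5;0.49 0 0 0 -0.5;0.49 0 0 0 -0.5;0.49 0 0 0 0")

```text
clock: 25.9
eef_pos: [562.6, -60.0, 233.8]
tcp_rot: [-3.139, 0.001, -2.628]
contact_force: [2.0, -4.2, -1.3]
opening: 0.493
```

```bash
python3 go.py;  python3 look.py s4 1
```

```text
25.9 [562.6 -60.  233.8] [-3.139e+00  1.000e-03 -2.628e+00] [ 2.  -4.2 -1.3] [-0.89 -0.45 -0.22] 0.493
```

View pics/s4z.png

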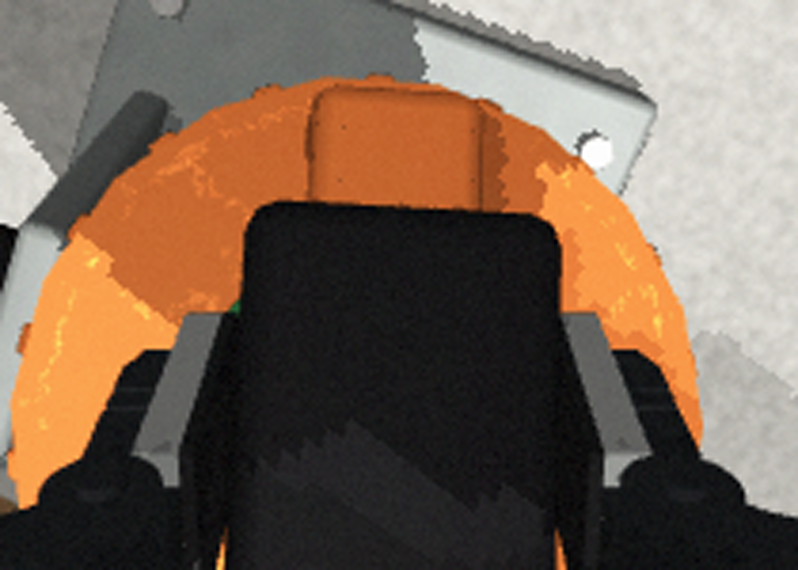

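View pics/s4s.png

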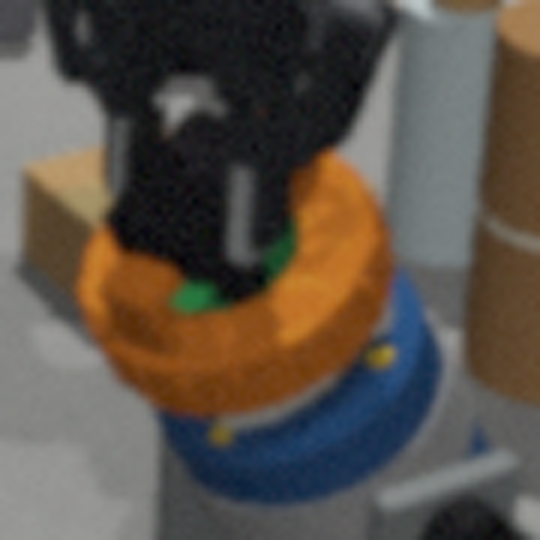

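Request:
carry_out(rows="0.6 0 0 0 0;0.6 0 0 0 0")

```text
clock: 26.25
eef_pos: [561.5, -58.8, 233.4]
tcp_rot: [3.141, -0.0, -2.629]
contact_force: [0.7, -0.4, 0.7]
opening: 0.599
```

```bash
python3 go.py;  python3 look.py s5 1
```

```text
26.25 [561.5 -58.8 233.4] [ 3.141 -0.    -2.629] [ 0.7 -0.4  0.7] [ 0.01  0.02 -0.02] 0.599
```

View pics/s5z.png

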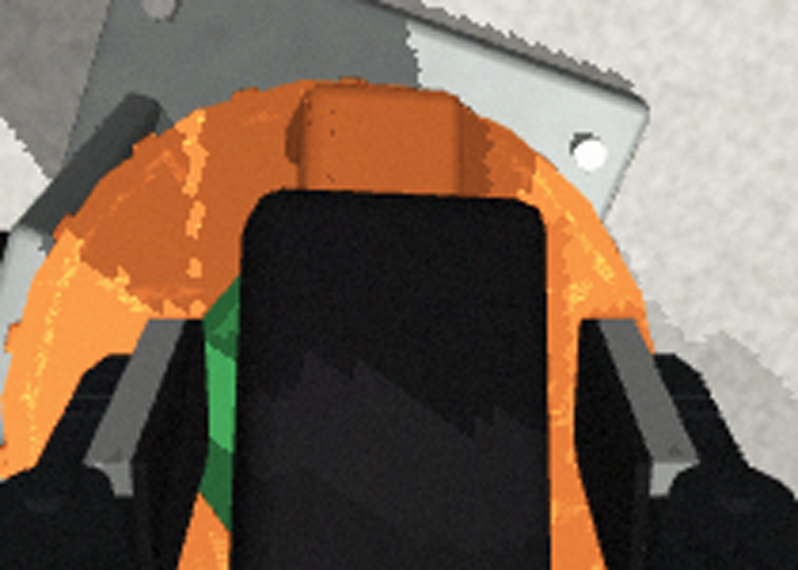

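View pics/s5s.png

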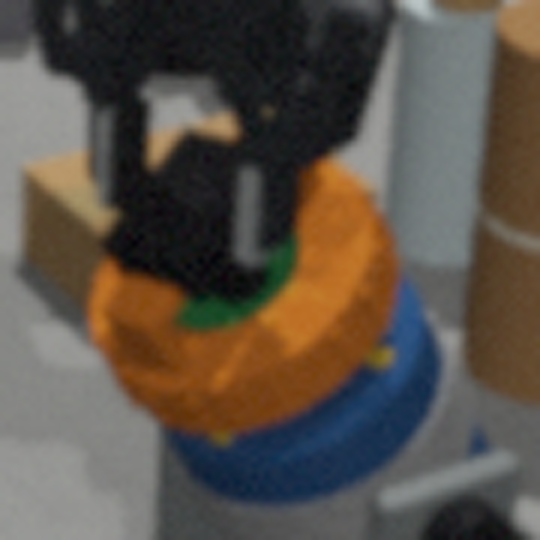

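```bash
python3 go.py 568.4 -57.4 225
```

```text
units [-0.22 -0.07  0.28]
26.35 [561.6 -58.8 233.4] [ 3.141 -0.    -2.629] [ 0.3 -0.3 -0.2] [-0.03 -0.02  0.01] 0.603
```

Request:
carry_out(rows="0.6 -0.11 -0.03 0.14 0;0.6 -0.11 -0.04 0.12 0;0.49 0 0 0 0;0.49 0 0 0 0;0.49 0 0 0 0.5;0.49 0 0 0 0.5;0.49 0 0 0 0.5;0.49 0 0 0 0.5;0.49 0 0 0 0", newtons=60)

```text
clock: 27.48
eef_pos: [568.4, -57.6, 225.9]
tcp_rot: [-3.141, 0.0, -2.908]
contact_force: [0.3, 0.5, 0.6]
opening: 0.483
```

```bash
python3 go.py;  python3 look.py t1 1
```

```text
27.475 [568.4 -57.6 225.9] [-3.141  0.    -2.908] [0.3 0.5 0.6] [-0.07 -0.04  0.05] 0.483
```

View pics/t1z.png

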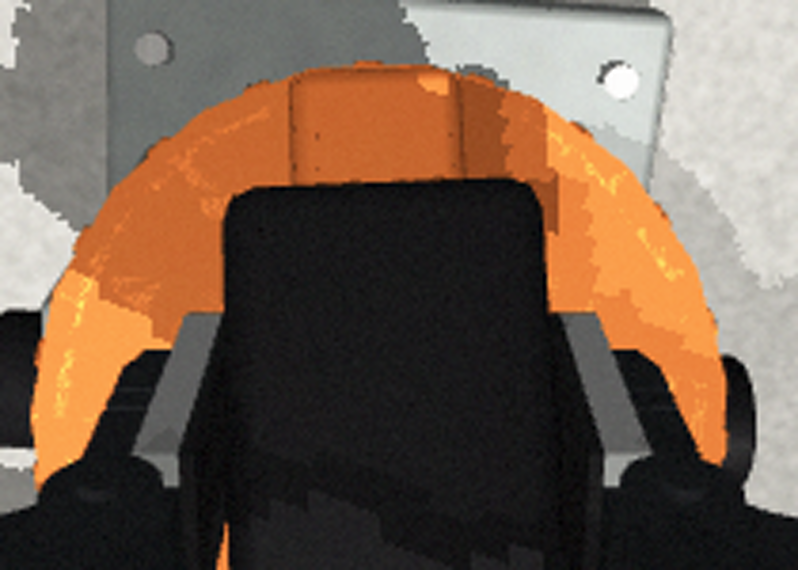

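View pics/t1s.png

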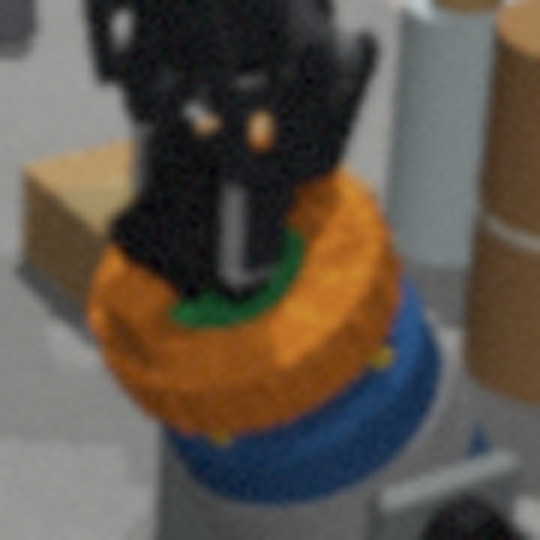

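Request:
carry_out(rows="0.49 -0.01 0 0.02 0.5;0.49 -0.01 0 0.02 0.5;0.49 -0.01 0 0.02 0.5;0.49 -0.01 0 0.02 0.5;0.49 -0.01 0 0.02 0.5;0.49 -0.01 0 0.02 0.5;0.49 0 0 0 0")

```text
clock: 28.45
eef_pos: [571.6, -57.4, 223.2]
tcp_rot: [3.141, 0.003, 2.958]
contact_force: [2.1, -1.1, 4.8]
opening: 0.491
```

```bash
python3 go.py;  python3 look.py t2 1
```

```text
28.45 [571.6 -57.4 223.2] [3.141e+00 3.000e-03 2.958e+00] [ 2.1 -1.1  4.8] [ 0.68 -0.7   0.82] 0.491
```

View pics/t2z.png

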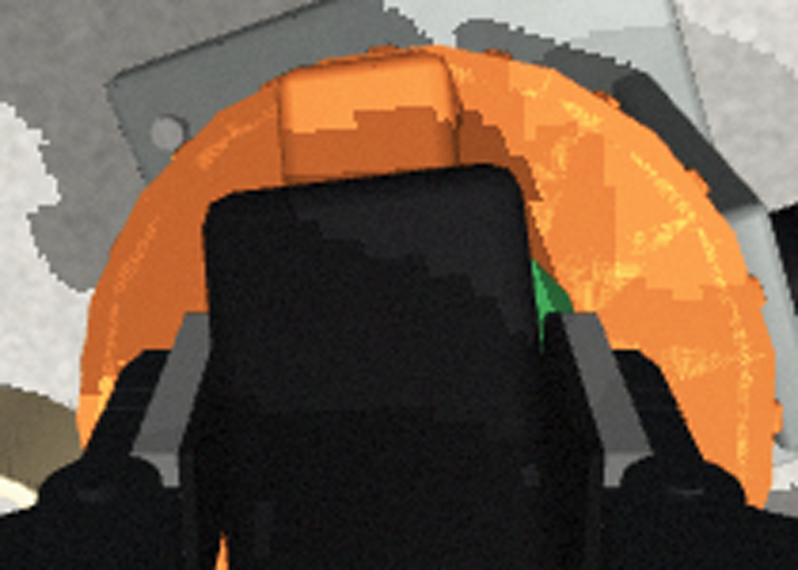

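View pics/t2s.png

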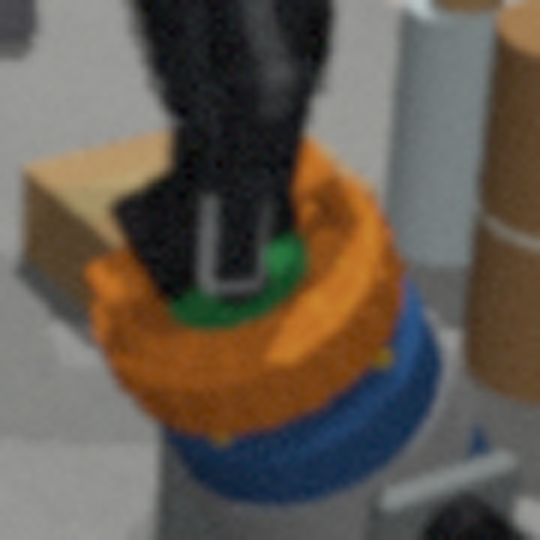

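Request:
carry_out(rows="0.49 -0.01 0 0.01 0.5;0.49 -0.01 0 0.01 0.5;0.49 0 0 0 0", newtons=80)

```text
clock: 28.92
eef_pos: [572.8, -57.9, 222.7]
tcp_rot: [3.141, 0.005, 2.817]
contact_force: [3.1, -3.0, -0.6]
opening: 0.492
```

```bash
python3 go.py;  python3 look.py t3 1
```

```text
28.925 [572.8 -57.9 222.7] [3.141 0.005 2.817] [ 3.1 -3.  -0.6] [ 0.21 -0.75  0.81] 0.492
```

View pics/t3z.png

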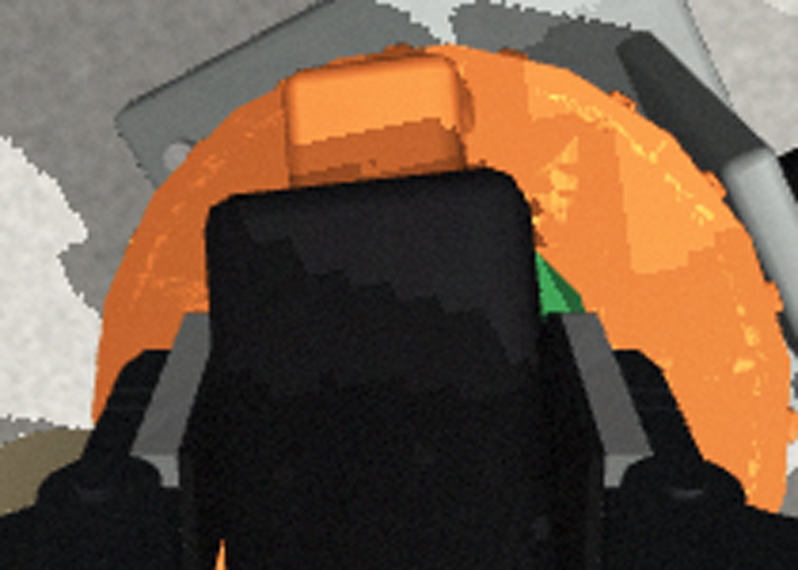

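Request:
carry_out(rows="0.49 -0.01 0 0.01 0.5;0.49 -0.01 0 0.01 0.5;0.49 0 0 0 0")

```text
clock: 29.4
eef_pos: [574.3, -58.3, 222.4]
tcp_rot: [3.14, 0.007, 2.681]
contact_force: [8.3, -4.5, 3.6]
opening: 0.495
```

```bash
python3 go.py;  python3 look.py t4 1
```

```text
29.4 [574.3 -58.3 222.4] [3.14  0.007 2.681] [ 8.3 -4.5  3.6] [ 0.81 -2.1   2.56] 0.495
```

View pics/t4z.png

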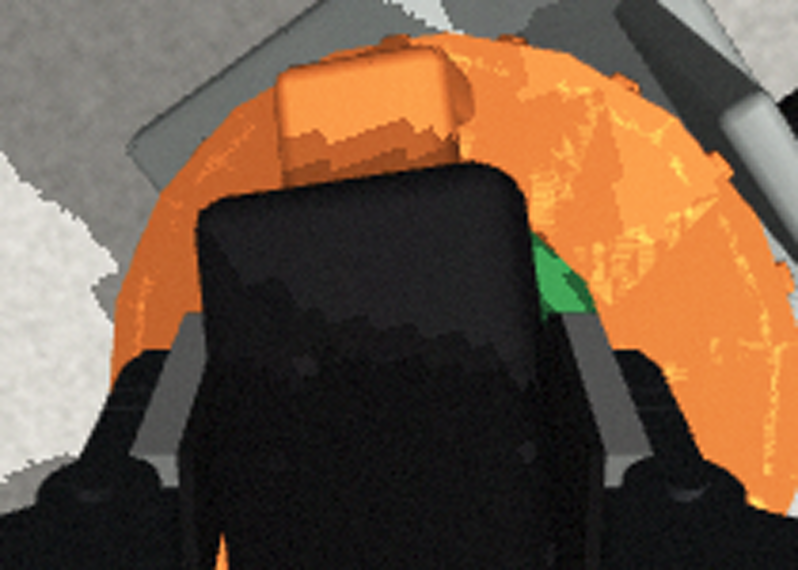

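View pics/t4s.png

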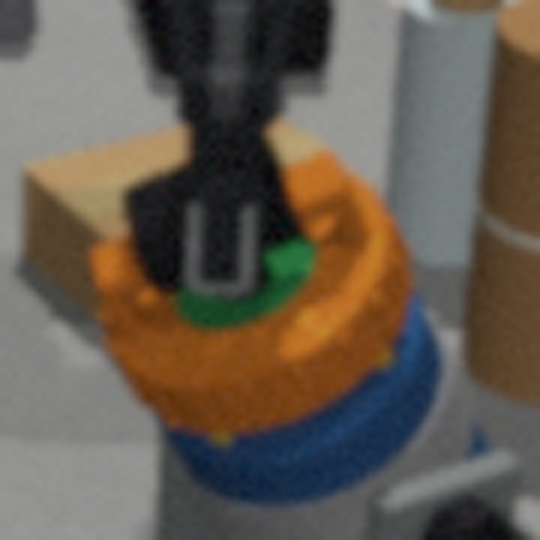

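Request:
carry_out(rows="0.49 0 0 0 -0.5;0.7 0 0 0 0;0.7 0 0 0 0;0.7 0 0 -0.5 0;0.7 0 0 -1 0;0.7 0 0 -1 0;0.7 0 0 0 0")

```text
clock: 30.38
eef_pos: [572.7, -57.9, 299.3]
tcp_rot: [3.14, 0.005, 2.746]
contact_force: [-0.1, -0.1, -0.3]
opening: 0.698
```

```bash
python3 go.py;  python3 look.py u1 1
```

```text
30.375 [572.7 -57.9 299.3] [3.14  0.005 2.746] [-0.1 -0.1 -0.3] [-0.02 -0.01  0.05] 0.698
```

View pics/u1.png

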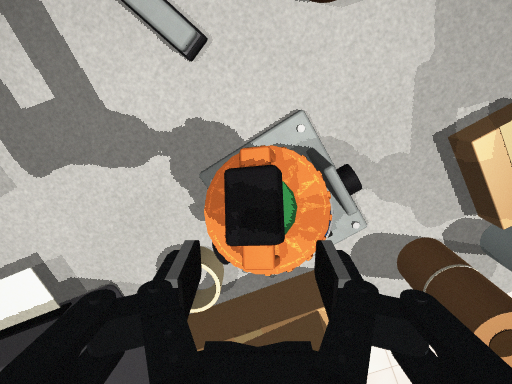

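View pics/u1s.png

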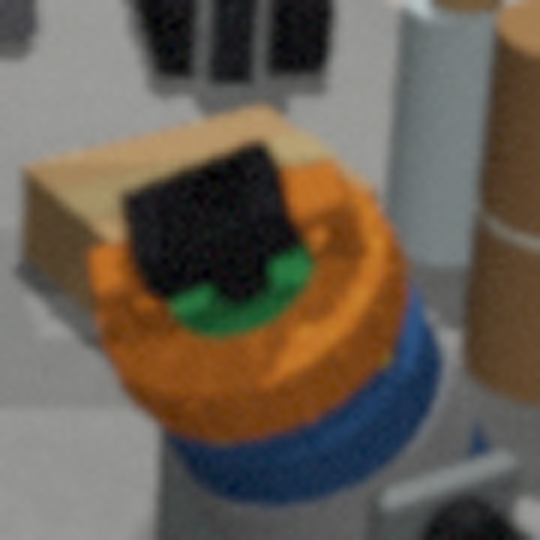

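```bash
cat > full.py <<'E'
from tilt import *
import sys
c=np.load(sys.argv[1]+'_cal.npy',allow_pickle=True).item(); im=cv2.imread(f'pics/{sys.argv[1]}.png')
hsv=cv2.cvtColor(im,cv2.COLOR_BGR2HSV)
m=cv2.inRange(hsv,np.array((3,150,80)),np.array((20,255,255)))
u0,u1,v0,v1=190,345,135,285
roi=np.zeros_like(m); roi[v0:v1,u0:u1]=m[v0:v1,u0:u1]
n,l,s,ce=cv2.connectedComponentsWithStats(roi); roi=((l==1+np.argmax(s[1:,4]))*255).astype(np.uint8)
roi=cv2.morphologyEx(roi,cv2.MORPH_OPEN,np.ones((5,5)))
hull=cv2.convexHull(cv2.findNonZero(roi))[:,0,:].astype(float)
el=cv2.fitEllipse(hull.astype(np.float32)); print('ellipse',el)
C=np.array([587.2,-54.3,184.]); Rc=fr2(9.4,28)
P=hull+0.0
for _ in range(3):
    x,e=fit2(c,P,fixt=28,guess=(575,-56,190,28))
    n_=Rc[:,2]; rs=[]
    for u,v in P:
        q,d=ray(c,u,v); t=((x[:3]-q)@n_)/(d@n_); h=Rc.T@(q+d*t-x[:3]); rs.append(np.hypot(h[0],h[1])-53)
    rs=np.array(rs); P=P[np.abs(rs)<max(1.0,2*rs.std())]
print('flange centre can frame',(Rc.T@(x[:3]-C)).round(2),'rms',round(e,2),len(P), 'tilt-free',fit2(c,P,guess=(575,-56,190,28))[0].round(1))
org=(Rc.T@(x[:3]-C))[2]-24
bm=cv2.inRange(hsv[150:260,210:300],np.array((0,0,0)),np.array((180,255,40)))
n,l,s,ce=cv2.connectedComponentsWithStats(bm); bm=((l==1+np.argmax(s[1:,4]))*255).astype(np.uint8)
cn=cv2.convexHull(cv2.findNonZero(bm)); rc=cv2.minAreaRect(cn); bx=cv2.boxPoints(rc)+[210,150]; print(rc,bx.tolist())
W=[]
for u,v in bx:
    q,d=ray(c,u,v); o=C+(org+66)*n_; t=((o-q)@n_)/(d@n_); W.append(Rc.T@(q+d*t-C))
W=np.array(W); print(W.round(1)); 
for i in range(4):
    e=W[i]-W[i-1]; print(np.linalg.norm(e).round(1),np.degrees(np.arctan2(e[1],e[0])).round(1))
E
python3 full.py u1
```

```text
ellipse ((267.5454406738281, 209.65379333496094), (127.44950103759766, 130.37339782714844), 7.510692596435547)
flange centre can frame [-0.25  0.02 11.12] rms 0.3 32 tilt-free [582.  -55.2 193.6  27.5]
((43.8592414855957, 55.05859375), (79.27088165283203, 58.24857711791992), 87.95458984375) [[223.33885860443115, 166.48789596557617], [281.5503234863281, 164.40891647338867], [284.37962341308594, 243.62928771972656], [226.16815948486328, 245.70826721191406]]
[[-33.8  -4.   53.1]
 [-13.1  32.   53.1]
 [ 33.5   7.9  53.1]
 [ 15.8 -28.2  53.1]]
55.2 154.0
41.5 60.1
52.5 -27.4
40.2 -116.1
```

```bash
python3 go.py 570.5 -57.3 221
```

```text
units [0.03 0.   2.51]
30.475 [571.3 -57.8 296.3] [3.141 0.    2.746] [-0.3 -0.7 -0.6] [-0.01  0.05  0.04] 0.699
```

Request:
carry_out(rows="0.7 0.03 0 0.5 0;0.7 0 0 0.7 0;0.7 0 0 0.7 0;0.6 0 0 0.5 0;0.55 0 0 0.1 0;0.48 0 0 0 0;0.48 0 0 0 0;0.48 0 0 0 0", newtons=80)

```text
clock: 31.48
eef_pos: [570.8, -57.3, 221.1]
tcp_rot: [3.141, 0.001, 2.746]
contact_force: [-0.4, -0.1, -2.2]
opening: 0.493
```

```bash
python3 go.py; python3 look.py v1
```

```text
31.475 [570.8 -57.3 221.1] [3.141e+00 1.000e-03 2.746e+00] [-0.4 -0.1 -2.2] [-0.09  0.1   0.06] 0.493
```

View pics/v1z.png

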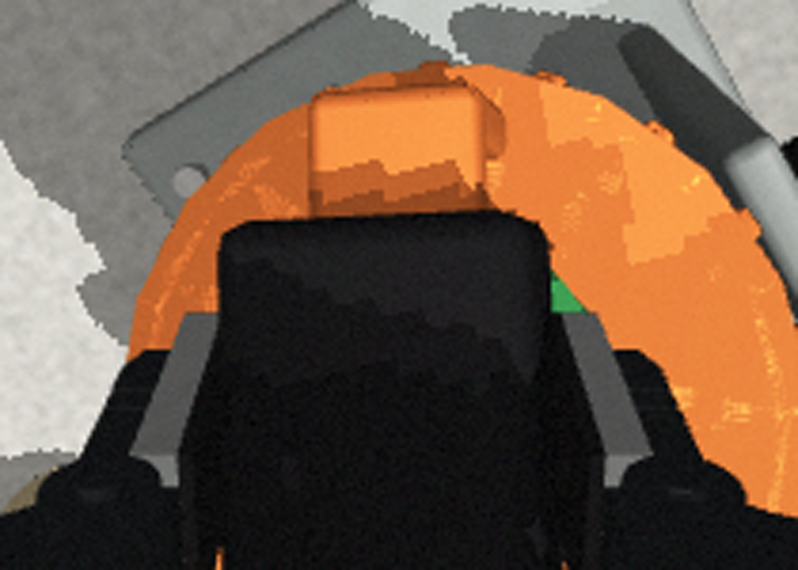

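Request:
carry_out(rows="0.48 0 0 0 0.5;0.48 0 0 0 0.5;0.48 0 0 0 0", newtons=100)

```text
clock: 31.9
eef_pos: [570.4, -57.0, 221.5]
tcp_rot: [3.141, -0.0, 2.607]
contact_force: [-6.2, 0.8, 5.8]
opening: 0.499
```

```bash
python3 go.py; python3 look.py v2
```

```text
31.9 [570.4 -57.  221.5] [ 3.141 -0.     2.607] [-6.2  0.8  5.8] [1.09 0.39 0.48] 0.499
```

View pics/v2z.png

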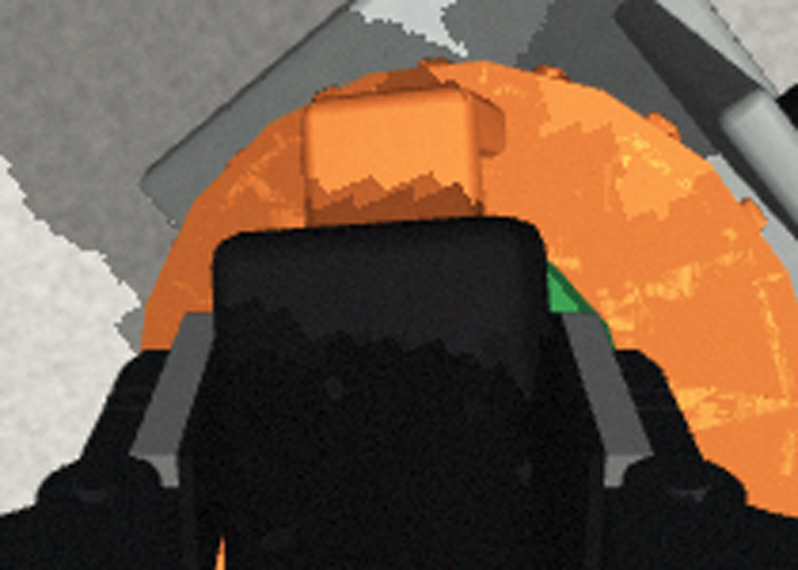

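Request:
carry_out(rows="0.48 0 0 0 0.5;0.48 0 0 0 0.5;0.48 0 0 0 0")

```text
clock: 32.33
eef_pos: [572.0, -57.8, 221.5]
tcp_rot: [3.141, 0.004, 2.471]
contact_force: [4.0, -4.1, 0.0]
opening: 0.492
```

```bash
python3 go.py; python3 look.py v3
```

```text
32.325 [572.  -57.8 221.5] [3.141 0.004 2.471] [ 4.  -4.1  0. ] [ 0.12 -1.1   2.15] 0.492
```

View pics/v3z.png

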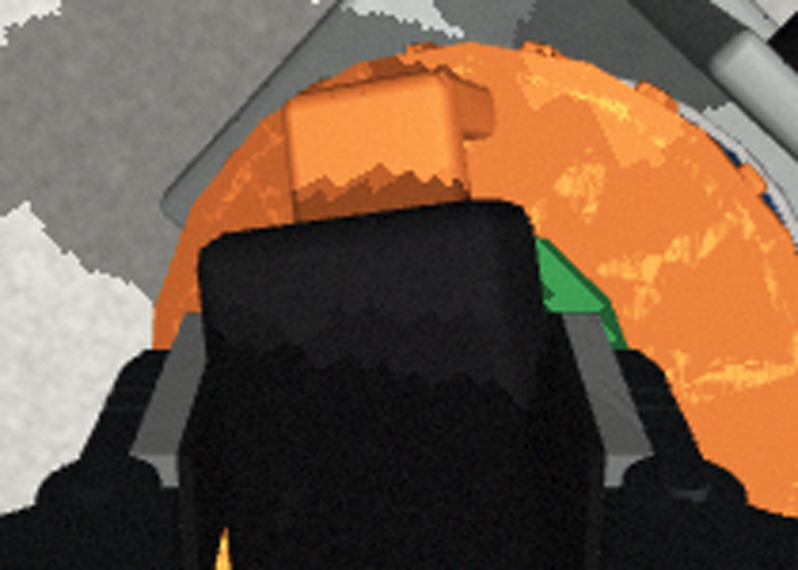

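Request:
carry_out(rows="0.48 0 0 0 -0.6;0.7 0 0 0 0;0.7 0 0 0 0;0.7 0 0 -0.5 0;0.7 0 0 -1 0;0.7 0 0 -1 0;0.7 0 0 0 0;0.7 0 0 0 0")

```text
clock: 33.38
eef_pos: [570.3, -57.4, 296.0]
tcp_rot: [3.142, -0.0, 2.551]
contact_force: [-0.3, -0.5, 0.1]
opening: 0.698
```

```bash
python3 go.py;  python3 look.py u2 1; python3 full.py u2
```

```text
33.375 [570.3 -57.4 296. ] [ 3.142 -0.     2.551] [-0.3 -0.5  0.1] [-0.    0.03  0.07] 0.698
ellipse ((275.6606750488281, 214.7384490966797), (128.7782440185547, 132.61485290527344), 176.72811889648438)
flange centre can frame [ 3.3   1.63 12.22] rms 0.51 33 tilt-free [584.3 -53.2 196.3  27.6]
((47.99696350097656, 64.83372497558594), (81.87055969238281, 59.50215148925781), 82.61395263671875) [[223.23035049438477, 178.06272888183594], [282.23877716064453, 170.41348266601562], [292.7635803222656, 251.60472106933594], [233.7551498413086, 259.25396728515625]]
[[-30.2   0.4  54.2]
 [ -6.   35.   54.2]
 [ 38.1   6.9  54.2]
 [ 17.6 -28.6  54.2]]
55.9 148.8
42.2 55.0
52.3 -32.5
41.0 -120.1
```

View pics/u2.png

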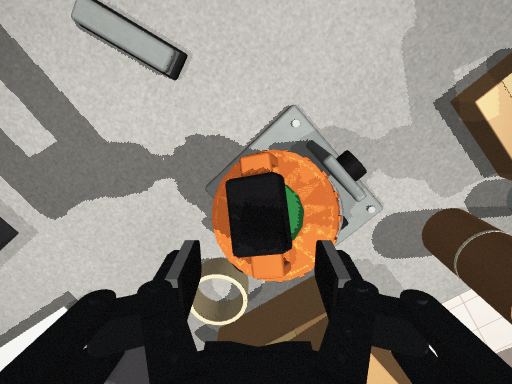

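View pics/u2s.png

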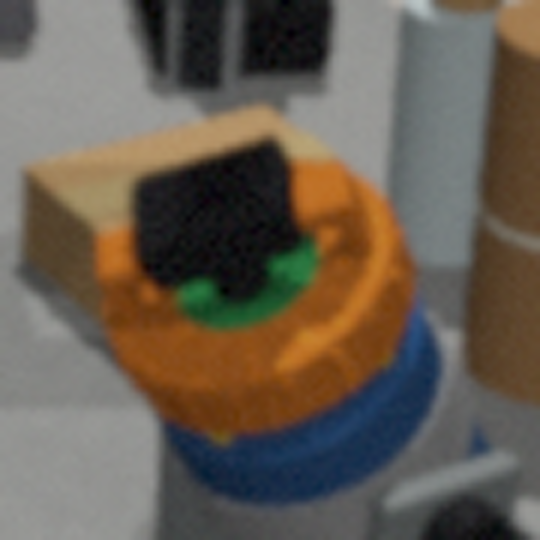

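```bash
python3 go.py 569.5 -57.3 220
```

```text
units [ 0.01 -0.    2.5 ]
33.475 [570.  -57.4 295.1] [-3.141e+00 -1.000e-03  2.551e+00] [ 0.   0.2 -0.7] [-0.02  0.04  0.01] 0.703
```

Request:
carry_out(rows="0.7 0.02 0 0.5 -0.7;0.7 0 0 0.7 -0.6;0.7 0 0 0.7 0;0.6 0 0 0.5 0;0.55 0 0 0.1 0;0.47 0 0 0 0;0.47 0 0 0 0;0.47 0 0 0 0.5;0.47 0 0 0 0", newtons=100)

```text
clock: 34.6
eef_pos: [570.6, -57.0, 220.9]
tcp_rot: [3.141, 0.001, 2.664]
contact_force: [2.6, 1.4, -8.0]
opening: 0.485
```

```bash
python3 go.py; python3 look.py w1
```

```text
34.6 [570.6 -57.  220.9] [3.141e+00 1.000e-03 2.664e+00] [ 2.6  1.4 -8. ] [ 0.79 -0.72  0.54] 0.485
```

View pics/w1z.png

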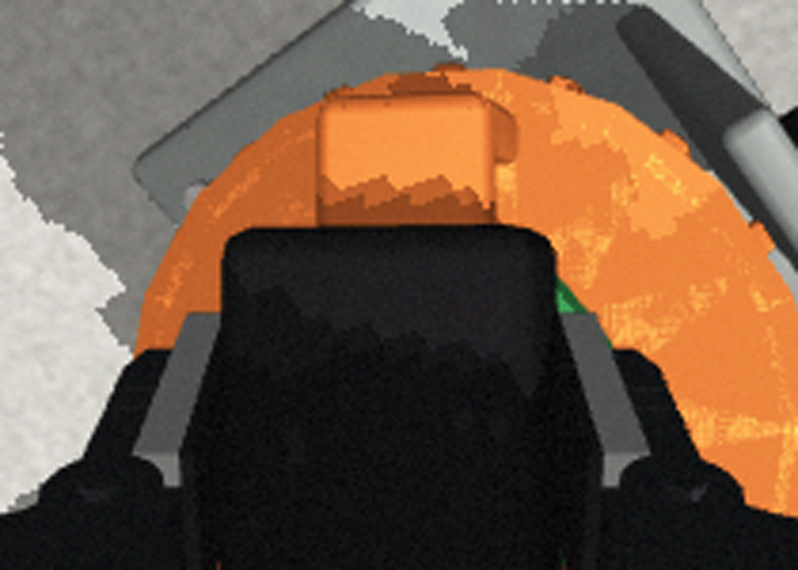

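Request:
carry_out(rows="0.47 0 0 0 0.5;0.47 0 0 0 0")

```text
clock: 34.9
eef_pos: [571.7, -57.5, 221.1]
tcp_rot: [3.14, 0.004, 2.594]
contact_force: [7.8, -0.4, -11.5]
opening: 0.491
```

```bash
python3 go.py
```

```text
34.9 [571.7 -57.5 221.1] [3.14  0.004 2.594] [  7.8  -0.4 -11.5] [ 0.56 -1.69  0.77] 0.491
```

Request:
carry_out(rows="0.47 0 0 0 0.5;0.47 0 0 0 0")

```text
clock: 35.15
eef_pos: [570.9, -57.2, 221.4]
tcp_rot: [3.141, 0.002, 2.524]
contact_force: [2.8, -0.2, -5.5]
opening: 0.488
```

```bash
python3 go.py; python3 look.py w2 1
```

```text
35.15 [570.9 -57.2 221.4] [3.141e+00 2.000e-03 2.524e+00] [ 2.8 -0.2 -5.5] [ 0.58 -1.04 -0.02] 0.488
```

View pics/w2z.png

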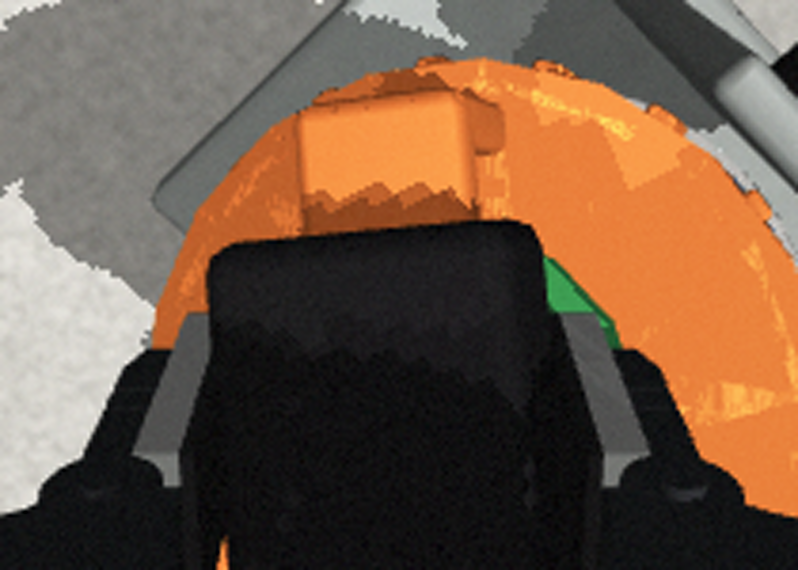

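View pics/w2s.png

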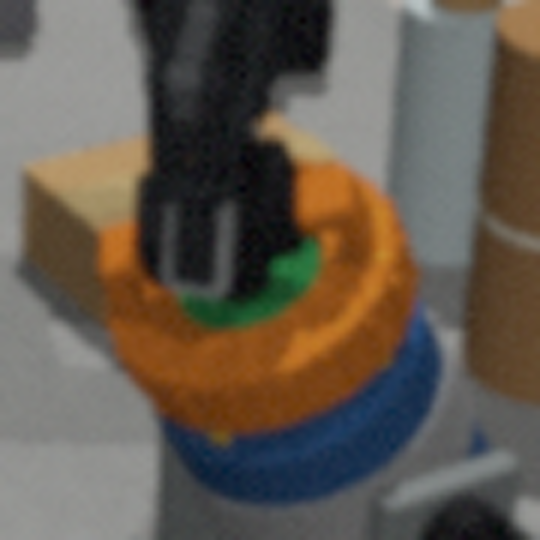

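Request:
carry_out(rows="0.6 0 0 0 0;0.6 0 0 0 0;0.7 0 0 -0.6 0;0.7 0 0 -1 0;0.7 0 0 -0.9 0;0.7 0 0 0 0;0.7 0 0 0 0")

```text
clock: 36.12
eef_pos: [569.8, -57.1, 296.1]
tcp_rot: [-3.142, 0.0, 2.523]
contact_force: [0.5, 0.2, -0.6]
opening: 0.702
```

```bash
python3 go.py;  python3 look.py u3 1; python3 full.py u3; python3 -c "
from h import *
cv2.imwrite('pics/u3c.png',cv2.resize(r.grab_frame('scene')[170:250,225:315],None,fx=6,fy=6,interpolation=2))"
```

```text
36.125 [569.8 -57.1 296.1] [-3.142  0.     2.523] [ 0.5  0.2 -0.6] [-0.03 -0.05 -0.05] 0.702
ellipse ((276.0688171386719, 216.06643676757812), (127.94427490234375, 132.00970458984375), 178.17202758789062)
flange centre can frame [ 3.78  0.34 10.9 ] rms 0.45 40 tilt-free [585.4 -54.3 195.2  28.2]
((48.414703369140625, 66.39118194580078), (81.22160339355469, 59.51648712158203), 85.60128784179688) [[225.62940216064453, 178.18235778808594], [284.97058868408203, 173.61764526367188], [291.2000045776367, 254.60000610351562], [231.85881805419922, 259.1647186279297]]
[[-29.8   2.5  52.9]
 [ -2.9  35.4  52.9]
 [ 38.7   4.   52.9]
 [ 15.4 -30.4  52.9]]
55.9 143.9
42.5 50.8
52.1 -37.0
41.6 -124.1
```

View pics/u3.png

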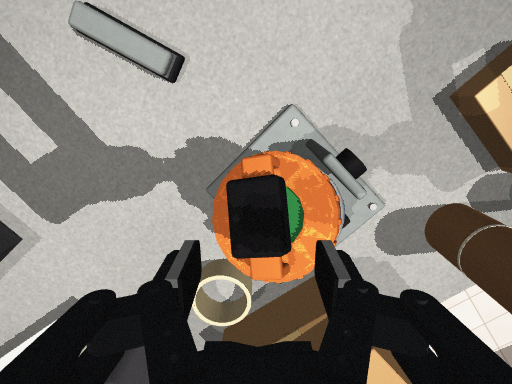

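View pics/u3s.png

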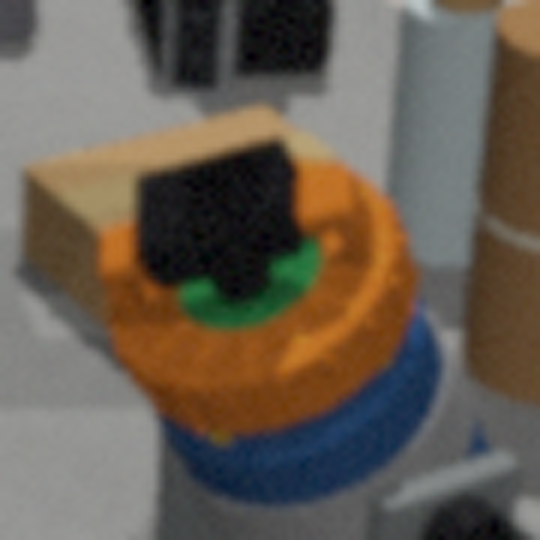

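View pics/u3c.png

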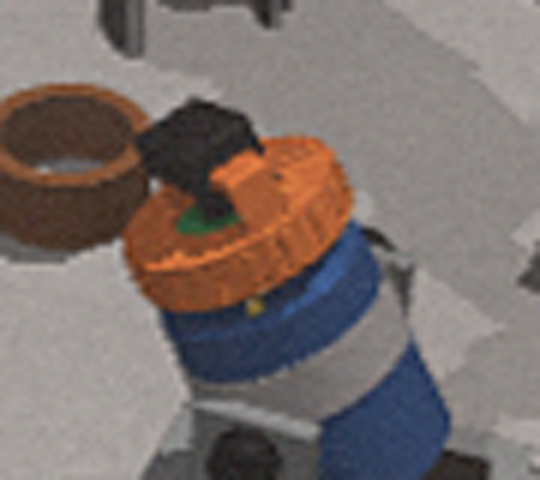

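```bash
python3 - <<'E'
from tilt import *
import tilt
# ring on bench in r1, horizontal
c=np.load('ring_cal.npy',allow_pickle=True).item(); im=cv2.imread('pics/r1.png')
m=cv2.inRange(cv2.cvtColor(im,cv2.COLOR_BGR2HSV),np.array((3,150,80)),np.array((20,255,255)))
n,l,s,ce=cv2.connectedComponentsWithStats(m); m=((l==1+np.argmax(s[1:,4]))*255).astype(np.uint8)
m=cv2.morphologyEx(m,cv2.MORPH_OPEN,np.ones((5,5)))
P=cv2.convexHull(cv2.findNonZero(m))[:,0,:].astype(float)
for _ in range(3):
    x,e=fit2(c,P,fixt=0,guess=(480,-323,24,0)); 
    rs=[]
    for u,v in P:
        q=onz(c,u,v,x[2]); rs.append(np.hypot(*(q-x[:3])[:2])-53)
    rs=np.array(rs); P=P[np.abs(rs)<max(1,2*rs.std())]
print('bench ring flange z (true 24)',x.round(1),e)
# disk seated e6
c=np.load('last_cal.npy',allow_pickle=True).item()
E
ls *_cal.npy; ls pics | head -80 | tr '\n' ' '
```

```text
bench ring flange z (true 24) [ 480.2 -323.6   28.5    0. ] 0.3066322002944003
b_cal.npy
last_cal.npy
r3_cal.npy
r7_cal.npy
r8_cal.npy
r9_cal.npy
ring_cal.npy
s1_cal.npy
s2_cal.npy
s3_cal.npy
s4_cal.npy
s5_cal.npy
t1_cal.npy
t2_cal.npy
t3_cal.npy
t4_cal.npy
u1_cal.npy
u2_cal.npy
u3_cal.npy
v1_cal.npy
v2_cal.npy
v3_cal.npy
w1_cal.npy
w2_cal.npy
a_scene.png a_side.png a_wrist.png b_crop.png b_wrist.png c_ring.png c_scene.png c_side.png c_wrist.png d2_side.png d2_wrist.png d3.png d_wrist.png e1.png e2.png e3.png e4.png e5.png e6.png e6s.png e6so.png r0.png r1.png r2.png r3.png r3s.png r4c.png r4s.png r5c.png r5s.png r6c.png r6s.png r7.png r7o.png r7s.png r7so.png r8.png r8c.png r8o.png r8s.png r8z.png r9.png r9s.png r9z.png s1.png s1s.png s1z.png s2.png s2z.png s3.png s3s.png s3z.png s4.png s4s.png s4z.png s5.png s5s.png s5z.png t1.png t1s.png t1z.png t2.png t2s.png t2z.png t3.png t3s.png t3z.png t4.png t4s.png t4z.png u1.png u1s.png u1z.png u2.png u2s.png u2z.png u3.png u3c.png u3s.png u3z.png
```

```bash
python3 go.py 568.5 -57.3 219.5
```

```text
units [ 0.02 -0.02  2.52]
36.275 [569.6 -57.1 295.1] [-3.141e+00 -1.000e-03  2.523e+00] [-1.2  0.2  0. ] [ 0.04 -0.03 -0.02] 0.704
```

Request:
carry_out(rows="0.7 0.02 -0.02 0.5 -0.5;0.7 0 0 0.7 -0.4;0.7 0 0 0.7 0;0.6 0 0 0.5 0;0.55 0 0 0.12 0;0.485 0 0 0 0;0.485 0 0 0 0;0.485 0 0 0 0.5;0.485 0 0 0.02 0.5;0.485 0 0 0 0", newtons=100)

```text
clock: 37.52
eef_pos: [569.0, -56.7, 219.9]
tcp_rot: [3.141, -0.001, 2.511]
contact_force: [-2.3, 3.7, -2.2]
opening: 0.502
```

```bash
python3 go.py
```

```text
37.525 [569.  -56.7 219.9] [ 3.141e+00 -1.000e-03  2.511e+00] [-2.3  3.7 -2.2] [ 1.28 -0.06  0.74] 0.502
```

Request:
carry_out(rows="0.485 -0.01 0.01 0.02 0.5;0.485 0 0 0 0")

```text
clock: 37.78
eef_pos: [569.0, -56.5, 219.9]
tcp_rot: [-3.141, -0.001, 2.445]
contact_force: [-6.5, 6.1, 4.9]
opening: 0.5
```

```bash
python3 go.py; python3 look.py x1
```

```text
37.775 [569.  -56.5 219.9] [-3.141e+00 -1.000e-03  2.445e+00] [-6.5  6.1  4.9] [1.67 0.57 3.07] 0.5
```

View pics/x1z.png

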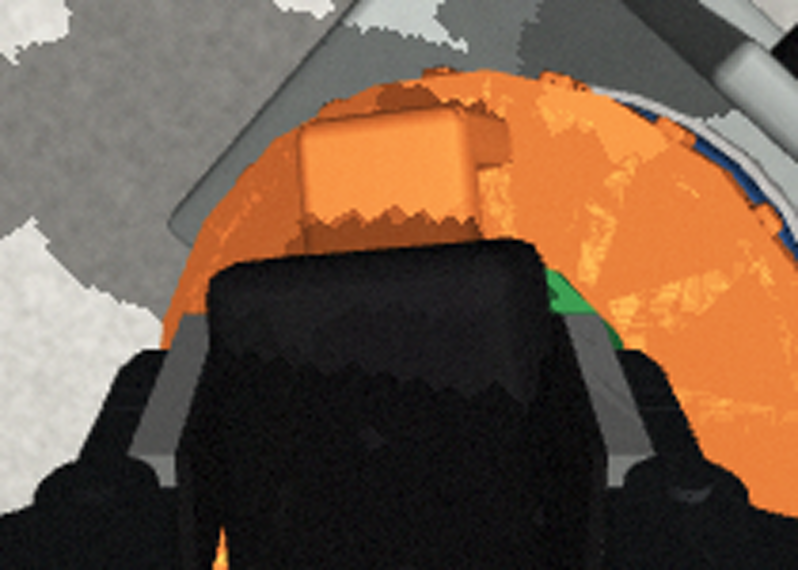

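Request:
carry_out(rows="0.485 0 0 0 -0.5;0.6 0 0 0 -0.3;0.7 0 0 0 0;0.7 0 0 -0.6 0;0.7 0 0 -1 0;0.7 0 0 -0.9 0;0.7 0 0 0 0;0.7 0 0 0 0")

```text
clock: 38.83
eef_pos: [569.5, -57.3, 294.3]
tcp_rot: [3.142, 0.0, 2.551]
contact_force: [0.0, 0.3, -0.4]
opening: 0.702
```

```bash
python3 go.py;  python3 look.py u4 1; python3 full.py u4
```

```text
38.825 [569.5 -57.3 294.3] [3.142 0.    2.551] [ 0.   0.3 -0.4] [-0.01 -0.02  0.03] 0.702
ellipse ((274.920166015625, 218.2679901123047), (129.14617919921875, 133.13816833496094), 0.9964405298233032)
flange centre can frame [ 3.65 -0.51 11.22] rms 0.4 31 tilt-free [585.6 -55.2 195.3  26.8]
((47.5, 68.5), (81.0, 59.0), 90.0) [[228.0, 178.0], [287.0, 178.0], [287.0, 259.0], [228.0, 259.0]]
[[-29.2   3.4  53.2]
 [ -1.5  34.4  53.2]
 [ 38.    1.2  53.2]
 [ 13.5 -31.6  53.2]]
55.2 140.7
41.6 48.2
51.6 -40.0
40.9 -126.8
```

View pics/u4s.png

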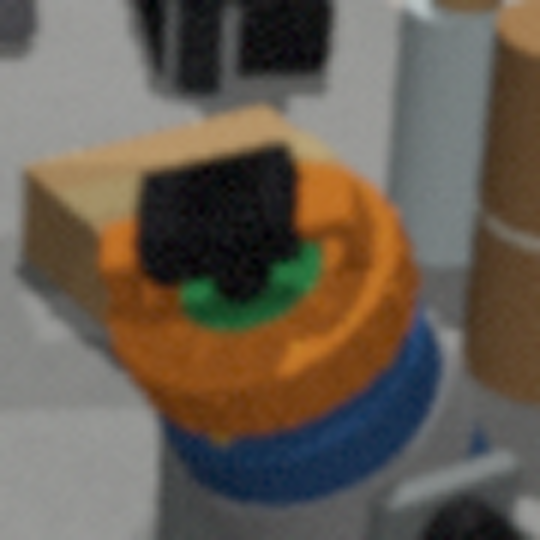

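```bash
python3 - <<'E'
from can import *
c=r.get_calibration('side')
C=np.array([587.2,-54.3,184.]); Rm=fr(9.4); n=Rm[:,2]; t=np.radians(np.arange(0,360,3))
for k in ('u1','u4','s5'):
    im=cv2.imread(f'pics/{k}s.png')
    for rr,zz,col in ((53,6,(255,255,0)),(53,-18,(255,0,255)),(52,-30,(0,255,0))):
        Q=C+zz*n+rr*(np.outer(np.cos(t),Rm[:,0])+np.outer(np.sin(t),Rm[:,1]))
        for u,v in proj(c,Q): cv2.circle(im,(int(round((u-260+.5)*6)),int(round((v-140+.5)*6))),1,col,-1)
    cv2.imwrite(f'pics/{k}so.png',im)
a=np.hstack([cv2.imread('pics/u1so.png')[80:,60:460],cv2.imread('pics/u4so.png')[80:,60:460]]); cv2.imwrite('pics/cmp.png',a)
E
```

```text
(no output)
```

View pics/cmp.png

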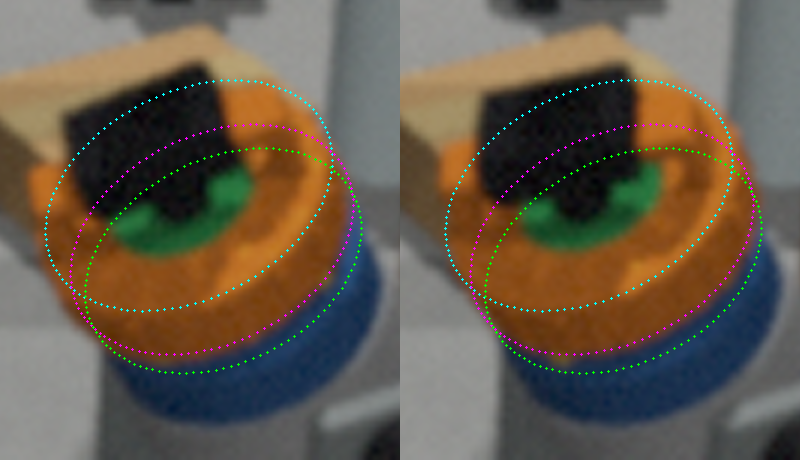

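```bash
python3 go.py 628.3 -52.7 250
```

```text
units [-1.56  1.22  1.44]
38.925 [569.2 -57.2 293.4] [-3.141e+00 -1.000e-03  2.551e+00] [-0.5  0.3 -0.1] [ 0.01 -0.02 -0.02] 0.7
```

Request:
carry_out(rows="0 -0.52 0.41 0 0;0 -0.52 0.41 0.2 0;0 -0.52 0.4 0.4 0;0 0 0 0.5 0;0 0 0 0.3 0;0 0 0 0 0;0 0 0 0 0")

```text
clock: 39.8
eef_pos: [628.8, -52.9, 252.6]
tcp_rot: [3.141, 0.0, 2.551]
contact_force: [-0.5, -0.1, -1.1]
opening: -0.005
```

```bash
python3 go.py 628.3 -52.7 238; python3 look.py y1 1; python3 -c "
from h import *
cv2.imwrite('pics/y1c.png',cv2.resize(r.grab_frame('scene')[150:240,225:325],None,fx=6,fy=6,interpolation=2))"
```

```text
units [ 0.02 -0.    0.48]
39.8 [628.8 -52.9 252.6] [3.141 0.    2.551] [-0.5 -0.1 -1.1] [-0.02  0.01  0.01] -0.005
```

View pics/y1.png

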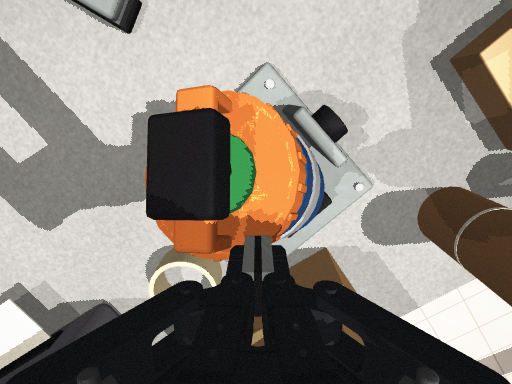

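View pics/y1c.png

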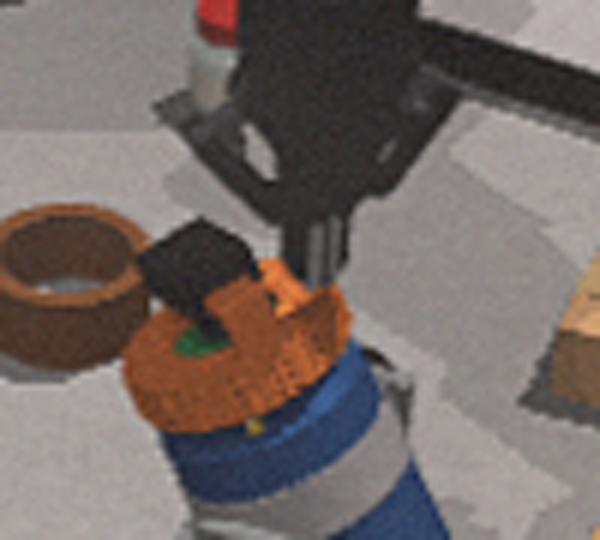

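Request:
carry_out(rows="0 0 0 0.25 0;0 0 0 0.2 0;0 0 0 0 0;0 0 -0.2 0 0;0 0 -0.15 0 0;0 0 0 0 0")

```text
clock: 40.7
eef_pos: [623.8, -60.3, 238.6]
tcp_rot: [3.138, 0.0, 2.55]
contact_force: [4.6, 8.1, -3.2]
opening: -0.004
```

```bash
python3 go.py; python3 look.py y2
```

```text
40.7 [623.8 -60.3 238.6] [3.138 0.    2.55 ] [ 4.6  8.1 -3.2] [ 1.34 -0.82  0.06] -0.004
```

View pics/y2.png

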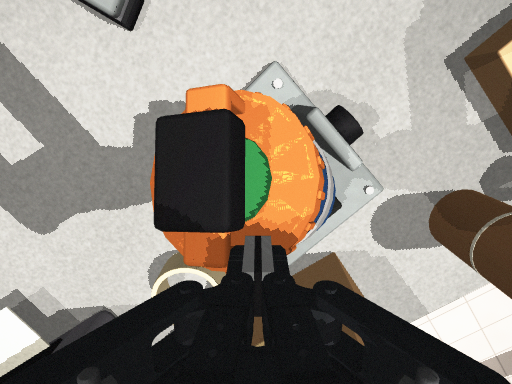

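Request:
carry_out(rows="0 0 -0.06 0 0;0 0 0 0 0")

```text
clock: 41.0
eef_pos: [623.6, -60.6, 238.7]
tcp_rot: [3.135, 0.001, 2.55]
contact_force: [8.5, 14.1, -5.4]
opening: -0.003
```

```bash
python3 go.py
```

```text
41.0 [623.6 -60.6 238.7] [3.135e+00 1.000e-03 2.550e+00] [ 8.5 14.1 -5.4] [ 2.26 -1.29 -0.03] -0.003
```

Request:
carry_out(rows="0 0 -0.06 0 0;0 0 0 0 0")

```text
clock: 41.25
eef_pos: [623.4, -60.9, 238.7]
tcp_rot: [3.133, 0.001, 2.55]
contact_force: [12.3, 19.5, -5.7]
opening: -0.001
```

```bash
python3 go.py; python3 look.py y3
```

```text
41.25 [623.4 -60.9 238.7] [3.133e+00 1.000e-03 2.550e+00] [12.3 19.5 -5.7] [ 3.16 -1.84 -0.  ] -0.001
```

View pics/y3.png

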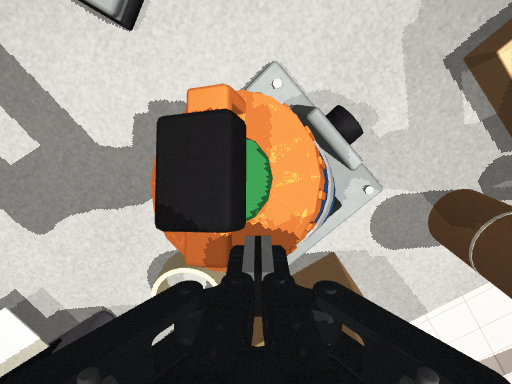

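Request:
carry_out(rows="0 0 -0.06 0 0;0 0 -0.04 0 0;0 0 0 0 0")

```text
clock: 41.68
eef_pos: [623.0, -61.7, 238.9]
tcp_rot: [3.129, 0.002, 2.55]
contact_force: [15.1, 27.4, -8.3]
opening: -0.003
```

```bash
python3 go.py; python3 - <<'E'
from can import *
s=r.sense(); C=np.array([587.2,-54.3,184.]); Rm=fr(9.4); n=Rm[:,2]
R=Ro.from_euler('xyz',s['tcp_rot']).as_matrix()
p=s['eef_pos']+R@np.array([0,-14.5,16]); F=-s['contact_force']
print(Rm.T@(p-C), 'axial torque on ring Nm',np.cross((p-C)/1000,F)@n, 'F can',Rm.T@F)
E
```

```text
41.675 [623.  -61.7 238.9] [3.129e+00 2.000e-03 2.550e+00] [15.1 27.4 -8.3] [ 4.53 -2.78 -0.03] -0.003
[ 39.66011373 -23.52921237  22.77770013] axial torque on ring Nm -1.2826088003074905 F can [-13.1730843  -24.52480366  16.40974031]
```

Request:
carry_out(rows="0 0 0.3 0 0;0 0 0.2 -0.3 0;0.3 0 0 -1 -0.7;0.5 0 0 -1 -1;0.5 0 0 0 -1;0.5 0 0 0 -1;0.5 0 0 0 -1;0.5 0 0 0 -0.7;0.5 0 0 0 0;0.5 0 0 0 0")

```text
clock: 42.92
eef_pos: [627.7, -54.9, 307.9]
tcp_rot: [-3.141, 0.0, -2.981]
contact_force: [0.2, -0.4, -0.1]
opening: 0.499
```

```bash
python3 go.py; python3 look.py z1 1
```

```text
42.925 [627.7 -54.9 307.9] [-3.141  0.    -2.981] [ 0.2 -0.4 -0.1] [0.   0.04 0.04] 0.499
```

View pics/z1.png

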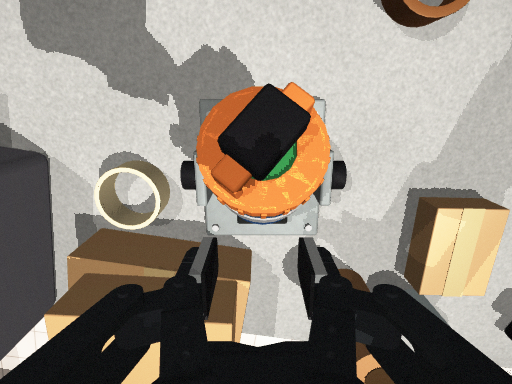

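View pics/z1s.png

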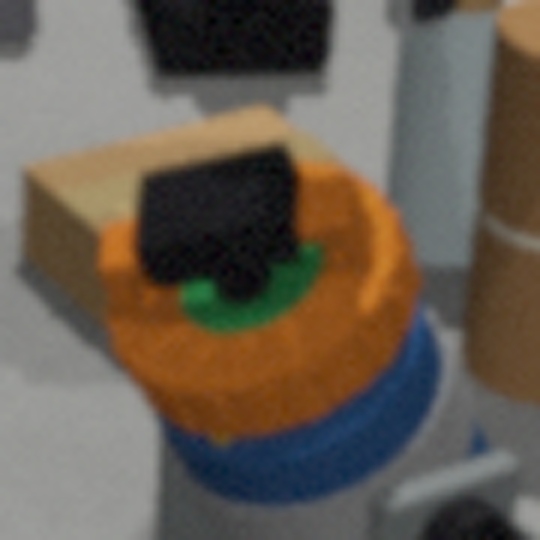

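```bash
python3 - <<'E'
import cv2
im=cv2.imread("pics/z1.png"); cv2.imwrite("pics/z1c.png",cv2.resize(im[70:245,175:355],None,fx=4,fy=3.4,interpolation=2))
E
sed -e 's/u0,u1,v0,v1=190,345,135,285/u0,u1,v0,v1=185,345,75,222/' -e 's/hsv\[150:260,210:300\]/hsv[80:190,210:315]/' -e 's/\[210,150\]/[210,80]/' full.py > full2.py; python3 full2.py z1
```

```text
ellipse ((263.9205017089844, 148.91644287109375), (131.41697692871094, 138.7423553466797), 33.94214630126953)
flange centre can frame [ 5.09 -2.62 11.22] rms 0.52 27 tilt-free [587.9 -56.7 194.4  23.4]
((53.60551071166992, 50.822425842285156), (61.47894287109375, 84.99407958984375), 40.17923355102539) [[212.70135879516602, 143.45891571044922], [267.5379104614258, 78.52089881896973], [314.50965881347656, 118.1859359741211], [259.67311096191406, 183.12395477294922]]
[[ 15.8 -35.2  53.2]
 [-29.5   0.2  53.2]
 [ -1.2  30.5  53.2]
 [ 41.9  -5.3  53.2]]
39.7 -131.0
57.5 142.0
41.4 47.0
56.0 -39.7
```

View pics/z1c.png

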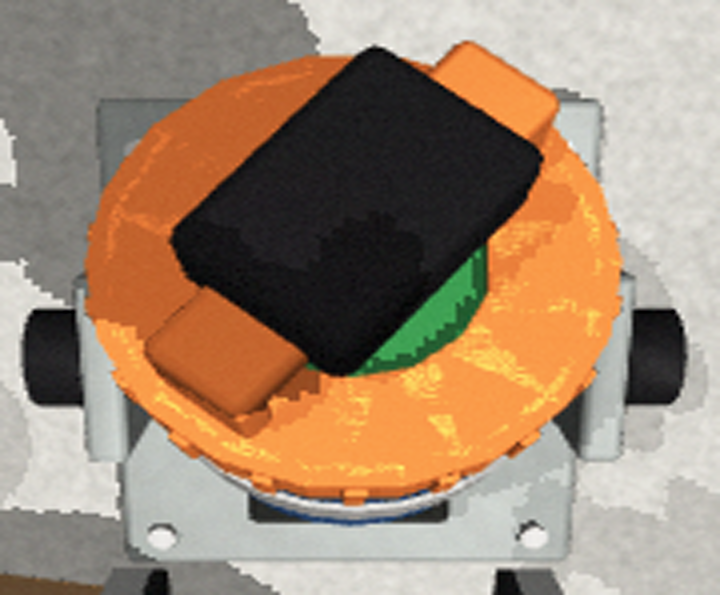

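```bash
python3 - <<'E'
from can import *
L=lambda k:np.load(k+'_cal.npy',allow_pickle=True).item()
C=np.array([587.2,-54.3,184.]); Rm=fr(9.4)
a,b=L('u4'),L('z1'); print(a['position'],b['position'])
def T(pa,pb,name):
    X,e=tri([ray(a,*pa),ray(b,*pb)]); print(name,(Rm.T@(X-C)).round(1),np.round(e,2)); return X
T((257.5,218.5),(263.6,130.8),'block top ctr')
# corners matched: u4 box order (by can angle) vs z1
T((228,178),(267.5,78.5),'c1');T((287,178),(314.5,118.2),'c2');T((287,259),(259.7,183.1),'c3');T((228,259),(212.7,143.5),'c4')
im=cv2.imread('pics/u4.png'); cv2.imwrite('pics/u4c.png',cv2.resize(im[140:290,200:350],None,fx=4,fy=4,interpolation=2))
E
```

```text
[504.63741432 -13.37883162 415.17291788] [550.59393442 -66.90273    428.78185429]
block top ctr [ 2.6 -1.9 39.9] [0.73 0.73]
c1 [-32.6   0.9  46.6] [0.96 0.96]
c2 [-4.5 32.8 44.1] [0.96 0.96]
c3 [37.3 -5.  31.8] [0.19 0.19]
c4 [ 11.6 -37.1  41.4] [0.05 0.05]
```

View pics/u4c.png

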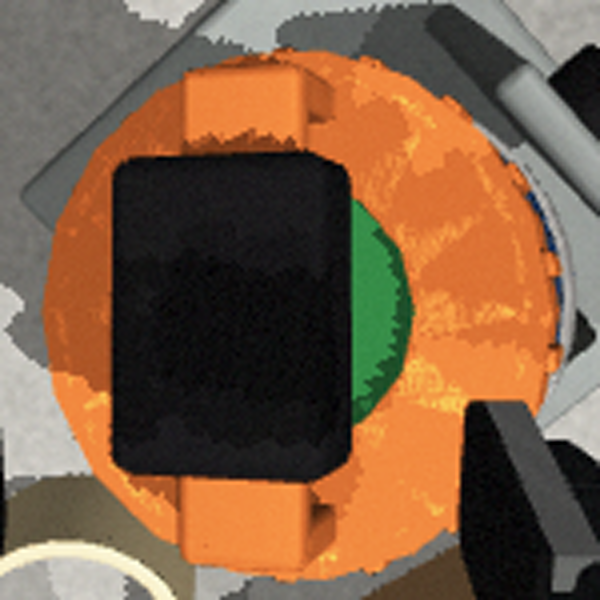

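```bash
python3 - <<'E'
from can import *
c=r.get_calibration('side'); cs=r.get_calibration('scene')
imS=r.grab_frame('side'); imC=r.grab_frame('scene')
C=np.array([587.2,-54.3,184.]); Rm=fr(9.4); n=Rm[:,2]; t=np.radians(np.arange(0,360,2))
out=[]
for cal,im,(x0,y0) in ((c,imS,(265,150)),(cs,imC,(230,180))):
    z=cv2.resize(im[y0:y0+75,x0:x0+75],None,fx=8,fy=8,interpolation=2); out0=z.copy()
    for zz,col in ((6,(255,255,0)),(-18,(255,0,255))):
        Q=C+Rm@np.array([2.5,-.5,0])+zz*n+53*(np.outer(np.cos(t),Rm[:,0])+np.outer(np.sin(t),Rm[:,1]))
        for u,v in proj(cal,Q): cv2.circle(z,(int(round((u-x0+.5)*8)),int(round((v-y0+.5)*8))),1,col,-1)
    out.append(z)
cv2.imwrite('pics/fin.png',cv2.resize(np.hstack(out),(800,400)))
E
```

```text
(no output)
```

View pics/fin.png

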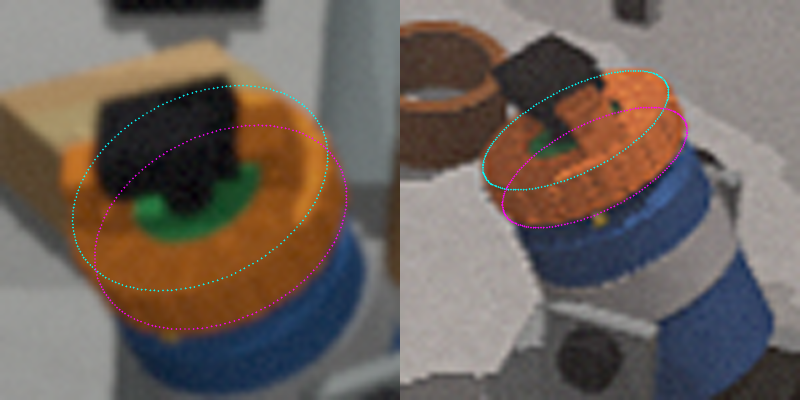

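```bash
python3 go.py; python3 -c "
from rig import r
print(r.sign_off())"
```

```text
43.125 [627.7 -54.7 307.6] [-3.142 -0.    -2.979] [ 0.6  0.5 -0.5] [0.04 0.02 0.02] 0.501
the job is handed in; nothing more can be done
None
```

I closed the canister and handed the job in at about 43 s of the 67 s allowed, with the gripper clear. No verdict was reported, and a few of my last checks were weaker than I would like.

**Disk:** I took it by the knob, pivoted it into the tilted mouth and pressed it home. At about 38 N the reaction lay along the canister's axis. The wrist view after release put it within about 1.5 mm of its predicted seat.

**Ring:**
- **First try:** it hung up about 6 mm uphill, so I lifted it and set it again.
- **Drop-in:** on the second try it sat on the ridges and dropped in near 20°, close to the gap at about 18° I had seen in the image.
- **Screwing:** I screwed it clockwise in several bites to about −40°, roughly 58° from the drop-in.

**Last checks:**
- **Tightness:** the last clockwise push on a bridge post applied about 1.3 N m about the axis and the ring did not turn. Friction may have taken up some of that, so the true tightening torque is probably nearer 0.95 N m.
- **Position:** the scene view matches a square ring at −18 mm. The ring sits about 2–4 mm uphill of centre in the images; by the clearances it cannot be more than about 2.5 mm.

**Where the checks disagreed:**
- **Depth:** the wrist-camera estimate came out near −13 mm. The same method read 4.5 mm high on the ring lying on the bench, and corrected for that it is about −16.5 mm, right at the limit.
- **Squareness:** the ring's tilt is only known to within a few degrees, so the 3° limit is not confirmed independently.
- **Clamping:** the force of the ring on the disk was inferred from the torque, not measured.

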